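Pack the craft caddy at the shop counter

ROBOT

A 6-joint arm with a two-finger parallel gripper is mounted at the origin on a cart in front of the work surface, level with it; the furniture and walls round the work are solid. World frame = base frame: x ahead of the robot, y to its left, z up, the work surface at z = 0. Lengths are in m, angles in rad, forces in N, time in s.
With the tool pointing down it reaches from about 0.325 to 0.775 m from the base axis. Payload 5.5 kg.
Tool frame: the origin (TCP) lies midway between the tips of the shut fingers; the grasp point (between the pads) lies 19 mm behind it; z points along the fingers, y is the direction in which the jaws open and shut (so a half turn about z gives the same grasp; the last joint's range is limited). The gripper opens to 88 mm and grips with 3 to 60 N. Pads are 20 mm wide; open, the fingers measure 115 mm over their backs; the gripper's body (75 mm by 178 mm) begins 61 mm behind the grasp point.
Start: joints at [-1.403, 0.091, 1.231, -0, 1.82, -0.057], TCP at [0.134, -0.585, 0.223] pointing down, gripper open.
Joint ranges: [-2.87, 2.87], [-0.86, 2.18], [0.17, 2.46], [-1.51, 4.65], [0.06, 2.69], [-2.65, 2.65]. Speed limits (rad/s): [2.57, 2.57, 3.01, 3.14, 3.14, 3.14].

INTERFACE

Orientations are given as a unit quaternion [x, y, z, w].
In Python, from station import * gives the robot as it stands.
- The arm moves only by the shell command python3 -m jog 'ROWS' [FORCE]. ROWS is JSON, one flat list of numbers, 7 for each row, row after row: the finger opening in m, from 0 to 0.0878, then the shift along the tool's x, y, z in m, then the turn, a rotation vector about the tool's x, y, z in degrees. In form: [hand, dx, dy, dz, rx, ry, rz, hand, dx, dy, dz, rx, ry, rz, ...]. A call has 1 to 12 rows; each row shifts and turns the commanded pose from where the row before left it, along the tool's axes as they then stand; what a row does not reach is not made up. A row lasts 1/10 s, in which the tool goes at most 50 mm and 8.59 degrees, less where a joint would pass 70% of its speed; a pose out of reach is approached as far as the arm can. A call with a gripper value outside its range is refused whole. The fingers move at their own pace and stop on an object; FORCE is the grip in N (left out, the last holds). Time passes only in rows, so rows that do not move let the fingers close. It gives the time, the measured TCP pose, the force and the opening at its end, in the units of the state.
- get_state(): the state, without advancing time (a new reading comes with each control period).
- get_image(name): name is "scene" or "side" or "wrist"; returns (picture, depth): 480x640x3 uint8, red, green, blue; 480x640 float32, m along the optical axis (not along the pixel's ray), 0 where there is no reading.
- get_calibration(name): a dict with "vfov" (degrees; the focal length in pixels is half the picture's height over the tangent of half this angle, whatever the lens; pixels are square), "cx", "cy" (the principal point, pixels), "R" (3x3) and "t" (3): a world point X has camera coordinates R X + t. Camera axes: x right, y down, z forward; pixel columns grow to the right and rows downward; lengths in m; the calibration is good to about 2 mm. A picture is of the moment at which its call begins: read the wrist's pose just before it. get_calibration takes no time and is no camera call; for the wrist camera it gives the pose at the moment of the call.
- sign_off(): hands the job in, once; it reports no verdict.
Trained networks look in the newest picture that a camera, given by its name, has taken for a name from the list of things; names that differ only in an ending like _2 or _b are one class to them, and where a whole thing is asked for, a point or a joint stands for the part that bears it (a point fixed in the world has none). Each returns a list of dicts, best first, with "p" (0 to 1); they miss things now and then, are a little off and sometimes report something else, mostly with a low value. They report only what shows in the picture. A call takes as long as a camera call.
- trace(label, camera): "pixels" (480x640 bool, what is visible of it) and "extent" ([left, top, right, bottom] as shares, 0 to 1, of the picture: columns of its width, rows of its height, round what is visible of it).
- landmark_of(label, camera): "at" ([column, row] as shares, 0 to 1, of the picture: columns of its width, rows of its height: a listed point, or the origin of a listed thing).
The state is a dict: "time_s": time; "joint_positions": joint angles; "joint_velocities": joint speeds; "tau": joint torques, N m; "ee_pos": TCP position; "tool_rot": TCP orientation; "wrist_force": force on the tool from outside, world axes, zero at the start; "torque": the same for the moment, N m; "grip_width": finger opening in m.
Only numpy, scipy, OpenCV 4.12 (cv2) and the standard library are available. Lean on these libraries where they do the work, as an engineer would, in place of code of your own. Each camera call takes 0.05 s, during which the arm holds its last target.

TASK

Pack the craft caddy for the next workshop: turn the green jug so that its spout faces the caddy's white bowl, pour all the beads over the spout into the bowl, and stand the jug back upright on the counter; press every marker pen lying on the counter down into a spring clip of its own until it snaps in. When that is all done, swing the carry handle up until it clicks home upright; leave the other things on the counter where they are.

Things in the scene. Friction and masses are not known exactly. Their poses are not given: they have to be found in the camera images.
- caddy: Fixed plywood craft caddy, 170 (x) x 356 (y) mm board, top 12 mm above the counter; origin at the centre of its underside, z up, y along its length. A bowl stands at its -y end, four marker clips at its +y end, a wire carry handle is hinged to cheeks (52 mm high) at its two ends.
- bowl_in (a point): Centre of the inner floor of the white bowl fixed on the caddy (at caddy y = -108 mm). Bowl mouth 120 mm outside, 112 mm inside; its rim lies 72 mm above the counter.
- jug: Loose green pouring jug holding the beads, 0.16 kg. Origin at the centre of its foot; its own +x axis points to the spout, z up. Flat parallel sides 56 mm apart (outside) from x = -45 to +21 mm, 72 mm high, on which it can be gripped; open top. A 10 mm thick loop handle stands out at the back to x = -79 mm, z 13 to 67 mm. Its own y axis lies across the flat sides.
- jug_center (a point): Point inside the jug half-way up, 36 mm above the middle of its foot; axes as the jug.
- jug_spout (a point): Middle of the jug's spout lip (40 mm wide), 65 mm in front of and 60 mm above the jug's origin. The jug's inside rises to it as a ramp at 37 degrees from the flat floor, so the beads roll out over the spout when the jug is tipped 45 to 65 degrees towards it.
- bail_grip (a point): Middle of the carry handle's cross bar: a red round grip 14 mm thick, 100 mm long along the caddy's y; the bar runs on as an 8 mm wire.
- bail_hinge (a point): Middle of the carry handle's hinge axis, which lies along the caddy's y, 40 mm above the counter; the cross bar is 115 mm from it.
- bail (a joint): Angle of the carry handle: 0 = folded down level behind the caddy (towards caddy +x), 1.57 = upright over it, against its stop. Friction holds it where it is left; from about 1.2 rad a sprung detent resists (up to 6 N at the bar), past about 1.44 rad it snaps to the stop and is held.
- bead_0_center (a point): Centre of a wooden craft bead, a 16 mm ball, at the start in the jug.
- bead_1_center (a point): Centre of a wooden craft bead, a 16 mm ball, at the start in the jug.
- bead_2_center (a point): Centre of a wooden craft bead, a 16 mm ball, at the start in the jug.
- bead_3_center (a point): Centre of a wooden craft bead, a 16 mm ball, at the start in the jug.
- bead_4_center (a point): Centre of a wooden craft bead, a 16 mm ball, at the start in the jug.
- marker_0_center (a point): Centre of the chunky marker pen with orange ends, 40 g (may be absent). Round white barrel 16 mm thick, 150 mm long along its x axis; square ends (17 x 17 mm, the last 20 mm at each end), so that it does not roll. It lies on the counter with its axis 8.5 mm up. It is the same either way round.
- marker_1_center (a point): Centre of the chunky marker pen with blue ends, 40 g (may be absent). Round white barrel 16 mm thick, 150 mm long along its x axis; square ends (17 x 17 mm, the last 20 mm at each end), so that it does not roll. It lies on the counter with its axis 8.5 mm up. It is the same either way round.
- marker_2_center (a point): Centre of the chunky marker pen with red ends, 40 g (may be absent). Round white barrel 16 mm thick, 150 mm long along its x axis; square ends (17 x 17 mm, the last 20 mm at each end), so that it does not roll. It lies on the counter with its axis 8.5 mm up. It is the same either way round.
- marker_3_center (a point): Centre of the chunky marker pen with green ends, 40 g (may be absent). Round white barrel 16 mm thick, 150 mm long along its x axis; square ends (17 x 17 mm, the last 20 mm at each end), so that it does not roll. It lies on the counter with its axis 8.5 mm up. It is the same either way round.
- clip_0 (a point): Seat of marker clip 0: where the centre of a snapped-in marker comes, 34 mm above the counter (22 mm above the board); the marker lies along this point's x. Clips are 46 mm apart along y. Two pairs of blue spring fingers hold it, 36 to 50 mm either side of this point along x, lips 12 mm apart and 7 mm above the seat axis; the 72 mm between the pairs are free for a gripper.
- clip_1 (a point): Seat of marker clip 1: where the centre of a snapped-in marker comes, 34 mm above the counter (22 mm above the board); the marker lies along this point's x. Clips are 46 mm apart along y. A pressed marker meets the spring lips 14 mm above its seat and snaps in with about 10 to 15 N. All clips are alike.
- clip_2 (a point): Seat of marker clip 2: where the centre of a snapped-in marker comes, 34 mm above the counter (22 mm above the board); the marker lies along this point's x. Clips are 46 mm apart along y. All clips are alike.
- clip_3 (a point): Seat of marker clip 3: where the centre of a snapped-in marker comes, 34 mm above the counter (22 mm above the board); the marker lies along this point's x. Clips are 46 mm apart along y. All clips are alike.
- glue_stick: Glue stick standing, 26 x 94 mm, loose bystander; origin under its centre.
- sticky_cube: Block of sticky notes, 61 x 61 x 38 mm, loose bystander; origin under its centre.
- ink_tin: Round ink pad tin, 70 x 18 mm, loose bystander; origin under its centre.

How it is judged:
By the outcome, as a careful person would: the job done as asked, in the order asked, and still so for the second after the job is handed in, with the robot touching nothing.
Of marker_0, marker_1, marker_2, marker_3 only 2 to 4 are there at a start; the rules pass over those that are not, and their reading is None.
At some moment in a run one of marker_0, marker_1, marker_2, marker_3 may be knocked a few centimetres aside while the robot is not near it.
It also fails if it takes over 210 s, if anything falls off the work surface, if the arm or the gripper's body presses on something with over 40 N, if the wrist force passes 120 N, or if a joint passes its speed limit or range.

## Working session

There is one attempt and no reset: what is moved stays moved. The work goes in short steps, Python scripts to look and compute and a shell command to move; the robot and the scene stay as the last step left them, time stands still between calls to the robot, and variables do not carry over. Pictures are saved under pics/ and viewed, and the job is handed in when it is done.

```bash
ls; mkdir -p pics; python3 - <<'E'
from station import *
import cv2,numpy as np
s=get_state();print({k:np.round(v,3).tolist() for k,v in s.items()})
for n in ("scene","side","wrist"):
    im,d=get_image(n);cv2.imwrite(f"pics/{n}0.png",im[:,:,::-1]);c=get_calibration(n);print(n,c["vfov"],c["cx"],c["cy"],np.round(c["R"],3).tolist(),np.round(c["t"],3).tolist())
E
```

```text
pics
{'time_s': 0.0, 'joint_positions': [-1.403, 0.092, 1.232, -0.0, 1.82, -0.057], 'joint_velocities': [0.0, 0.002, 0.001, 0.001, 0.0, -0.0], 'tau': [-0.0, -44.645, -40.645, 0.07, 0.03, -0.0], 'ee_pos': [0.134, -0.585, 0.222], 'tool_rot': [0.994, 0.112, -0.0, -0.001], 'wrist_force': [0.571, 0.33, 0.556], 'torque': [-0.034, -0.011, 0.005], 'grip_width': 0.088}
scene 45.54001865210085 316.6515797637212 243.46009902890856 [[0.885, -0.466, -0.014], [-0.301, -0.547, -0.781], [0.356, 0.695, -0.624]] [-0.458, 0.214, 1.563]
side 48.69979154438557 317.4742378493353 240.857334932325 [[0.994, -0.107, -0.002], [-0.061, -0.558, -0.828], [0.088, 0.823, -0.561]] [-0.5, 0.084, 1.435]
wrist 67.45032004280209 323.55486943766283 239.9666650452375 [[0.223, -0.975, -0.002], [-0.93, -0.214, 0.298], [-0.29, -0.065, -0.955]] [-0.599, -0.036, 0.392]
```

View pics/scene0.png

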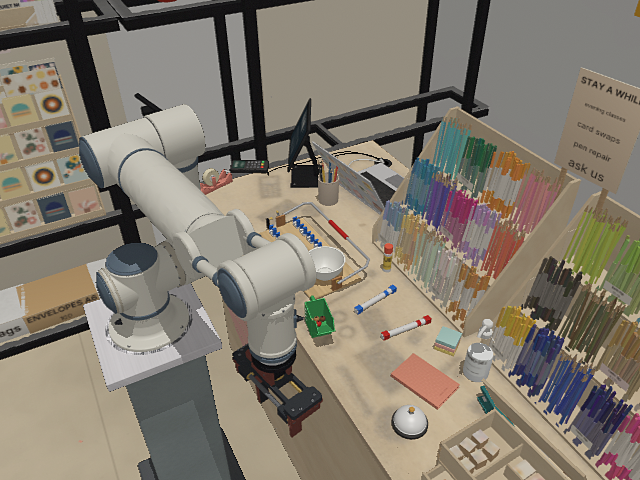

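View pics/side0.png

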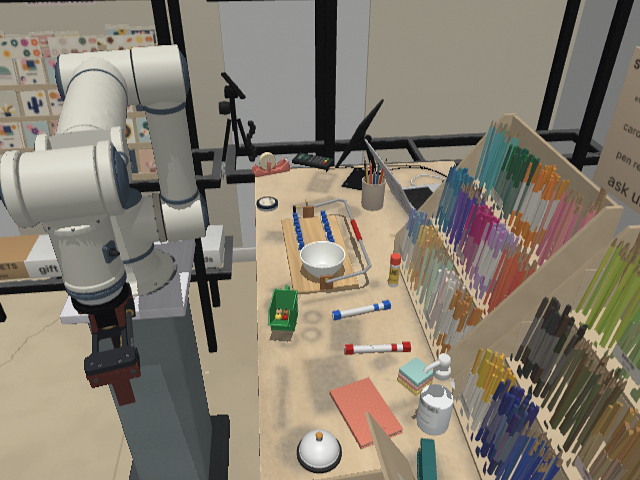

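View pics/wrist0.png

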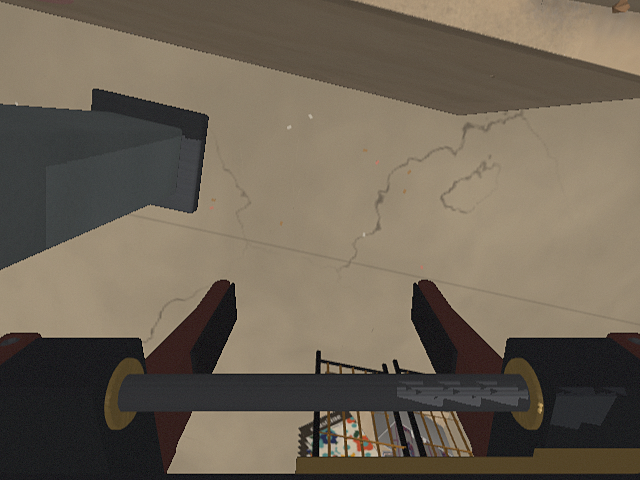

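The side view shows the jug at (283,310), blue marker at (361,309), red marker at (378,348), caddy at (325,250), glue stick at (395,270) and tin at (267,203). Next I'll measure them.

```bash
cat > h.py <<'E'
from station import *
import cv2,numpy as np
from scipy.spatial.transform import Rotation as Ro
def K(c):
    f=240/np.tan(np.radians(c["vfov"])/2);return f,c["cx"],c["cy"]
def cloud(d,c):
    f,cx,cy=K(c);v,u=np.mgrid[0:480,0:640]
    P=np.stack([(u-cx)/f*d,(v-cy)/f*d,d],-1)
    X=(P-c["t"])@c["R"]
    X[d<=0]=np.nan
    return X
def ray(c,u,v,z):
    f,cx,cy=K(c);R=np.array(c["R"]);o=-R.T@c["t"];w=R.T@np.array([(u-cx)/f,(v-cy)/f,1]);return o+w*(z-o[2])/w[2]
def proj(c,X):
    f,cx,cy=K(c);p=np.array(c["R"])@np.array(X)+c["t"];return p[0]/p[2]*f+cx,p[1]/p[2]*f+cy
def snap(n):
    c=get_calibration(n);im,d=get_image(n);return im,d,c,cloud(d,c)
def st():
    s=get_state();return s
E
python3 - <<'E'
from h import *
Z={"marker_0_center":.0085,"marker_1_center":.0085,"marker_2_center":.0085,"marker_3_center":.0085,"jug":0,"jug_spout":.06,"jug_center":.036,"caddy":0,"bowl_in":.015,"bail_grip":.04,"bail_hinge":.04,"clip_0":.034,"clip_1":.034,"clip_2":.034,"clip_3":.034,"glue_stick":0,"sticky_cube":0,"ink_tin":0}
for n in ("side","scene"):
    im,d,c,X=snap(n)
    np.savez(f"/tmp/{n}.npz",im=im,d=d)
    for l,z in Z.items():
        for r in landmark_of(l,n)[:3]:
            if r["p"]<.3: continue
            u,v=r["at"][0]*640,r["at"][1]*480
            print(n,l,round(r["p"],2),(round(u),round(v)),np.round(ray(c,u,v,z),3))
print(get_state()["time_s"])
E
```

```text
side marker_0_center 0.63 (361, 307) [ 0.587 -0.217  0.009]
side marker_0_center 0.5 (322, 268) [ 0.51  -0.051  0.008]
side marker_1_center 0.88 (359, 309) [ 0.58  -0.223  0.008]
side marker_2_center 0.86 (375, 347) [ 0.596 -0.355  0.008]
side jug 0.6 (312, 242) [0.496 0.088 0.   ]
side jug_spout 0.97 (281, 322) [ 0.389 -0.307  0.06 ]
side jug_spout 0.69 (266, 205) [0.37  0.214 0.06 ]
side jug_center 0.95 (284, 312) [ 0.396 -0.246  0.036]
side caddy 0.97 (312, 250) [0.494 0.049 0.   ]
side bowl_in 0.64 (322, 269) [ 0.508 -0.063  0.015]
side bail_grip 0.7 (353, 228) [0.616 0.088 0.04 ]
side bail_hinge 0.71 (318, 244) [0.505 0.02  0.04 ]
side clip_0 0.87 (313, 240) [0.495 0.052 0.034]
side clip_0 0.82 (314, 228) [0.505 0.11  0.034]
side clip_0 0.72 (307, 218) [0.49  0.169 0.034]
side clip_1 0.87 (313, 240) [0.495 0.052 0.034]
side clip_1 0.82 (314, 228) [0.505 0.11  0.034]
side clip_1 0.72 (307, 218) [0.49  0.169 0.034]
side clip_2 0.87 (313, 240) [0.495 0.052 0.034]
side clip_2 0.82 (314, 228) [0.505 0.11  0.034]
side clip_2 0.72 (307, 218) [0.49  0.169 0.034]
side clip_3 0.87 (313, 2
[... 1211 characters left out ...]
 clip_0 0.88 (291, 231) [0.5   0.138 0.034]
scene clip_0 0.87 (284, 224) [0.495 0.184 0.034]
scene clip_0 0.85 (297, 237) [0.502 0.105 0.034]
scene clip_1 0.88 (291, 231) [0.5   0.138 0.034]
scene clip_1 0.87 (284, 224) [0.495 0.184 0.034]
scene clip_1 0.85 (297, 237) [0.502 0.105 0.034]
scene clip_2 0.88 (291, 231) [0.5   0.138 0.034]
scene clip_2 0.87 (284, 224) [0.495 0.184 0.034]
scene clip_2 0.85 (297, 237) [0.502 0.105 0.034]
scene clip_3 0.88 (291, 231) [0.5   0.138 0.034]
scene clip_3 0.87 (284, 224) [0.495 0.184 0.034]
scene clip_3 0.85 (297, 237) [0.502 0.105 0.034]
scene glue_stick 0.57 (387, 270) [ 0.687 -0.13   0.   ]
scene sticky_cube 0.63 (448, 345) [ 0.664 -0.455  0.   ]
2.05
```

```bash
cat >> h.py <<'E'
def pose(s=None):
    s=s or get_state();return np.array(s["ee_pos"]),Ro.from_quat(s["tool_rot"])
def rot_cols(yx,tilt=0):
    """tool rotation: tool x heading yx (rad, world) with tool down; tilt rotates about own tool y (rad)"""
    x=np.array([np.cos(yx),np.sin(yx),0]);z=np.array([0,0,-1.]);y=np.cross(z,x)
    return Ro.from_matrix(np.stack([x,y,z],1))*Ro.from_rotvec([0,tilt,0])
def plan(p1,R1,hand,n=None,p0=None,R0=None,vmax=.045,wmax=8):
    if p0 is None: p0,R0=pose()
    p1=np.array(p1,float);rv=(R0.inv()*R1).as_rotvec();dist=np.linalg.norm(p1-p0)
    n=n or max(1,int(np.ceil(max(dist/vmax,np.degrees(np.linalg.norm(rv))/wmax))))
    rows=[]
    for i in range(n):
        Ri=R0*Ro.from_rotvec(rv*i/n)
        rows.append([hand]+np.round(Ri.inv().apply((p1-p0)/n),4).tolist()+np.round(np.degrees(rv/n),2).tolist())
    print("n",n,"dist",round(dist,3));last=None
    for r in rows: print(",".join(f"{x:g}" for x in r)+",")
E
python3 - <<'E'
from h import *
p,R=pose();print(R.as_matrix().round(3))
plan([.3,-.4,.42],R,.0878)
plan([.42,-.12,.42],R,.0878,p0=np.array([.3,-.4,.42]),R0=R)
E
```

```text
[[ 0.975  0.223 -0.   ]
 [ 0.223 -0.975 -0.   ]
 [-0.     0.    -1.   ]]
n 8 dist 0.317
0.0878,0.0254,-0.0179,-0.0247,0,0,0,
0.0878,0.0254,-0.0179,-0.0247,0,0,0,
0.0878,0.0254,-0.0179,-0.0247,0,0,0,
0.0878,0.0254,-0.0179,-0.0247,0,0,0,
0.0878,0.0254,-0.0179,-0.0247,0,0,0,
0.0878,0.0254,-0.0179,-0.0247,0,0,0,
0.0878,0.0254,-0.0179,-0.0247,0,0,0,
0.0878,0.0254,-0.0179,-0.0247,0,0,0,
n 7 dist 0.305
0.0878,0.0256,-0.0352,-0,0,0,0,
0.0878,0.0256,-0.0352,-0,0,0,0,
0.0878,0.0256,-0.0352,-0,0,0,0,
0.0878,0.0256,-0.0352,-0,0,0,0,
0.0878,0.0256,-0.0352,-0,0,0,0,
0.0878,0.0256,-0.0352,-0,0,0,0,
0.0878,0.0256,-0.0352,-0,0,0,0,
```

```bash
python3 -m jog '[0.0878,0.0254,-0.0179,-0.0247,0,0,0,0.0878,0.0254,-0.0179,-0.0247,0,0,0,0.0878,0.0254,-0.0179,-0.0247,0,0,0,0.0878,0.0254,-0.0179,-0.0247,0,0,0,0.0878,0.0254,-0.0179,-0.0247,0,0,0,0.0878,0.0254,-0.0179,-0.0247,0,0,0,0.0878,0.0254,-0.0179,-0.0247,0,0,0,0.0878,0.0254,-0.0179,-0.0247,0,0,0]'; python3 -c "
from h import *;print(np.round(get_state()['joint_positions'],4))"
python3 -m jog '[0.0878,0.0256,-0.0352,0,0,0,0,0.0878,0.0256,-0.0352,0,0,0,0,0.0878,0.0256,-0.0352,0,0,0,0,0.0878,0.0256,-0.0352,0,0,0,0,0.0878,0.0256,-0.0352,0,0,0,0,0.0878,0.0256,-0.0352,0,0,0,0,0.0878,0.0256,-0.0352,0,0,0,0,0.0878,0,0,0,0,0,0]'
python3 - <<'E'
from h import *
s=get_state();print(np.round(s['joint_positions'],4),np.round(s["ee_pos"],4))
im,d,c,X=snap("wrist")
cv2.imwrite("pics/wrist1.png",im[:,:,::-1]);np.savez("/tmp/w1.npz",im=im,d=d,R=c["R"],t=c["t"])
Z={"marker_0_center":.0085,"marker_1_center":.0085,"marker_2_center":.0085,"marker_3_center":.0085,"jug":0,"jug_spout":.06,"jug_center":.036,"caddy":0,"bowl_in":.015,"bail_grip":.04,"bail_hinge":.04,"clip_0":.034,"glue_stick":0,"sticky_cube":0,"ink_tin":0}
for l,z in Z.items():
        for r in landmark_of(l,"wrist")[:4]:
            if r["p"]<.3: continue
            u,v=r["at"][0]*640,r["at"][1]*480
            print(l,round(r["p"],2),(round(u),round(v)),np.round(ray(c,u,v,z),3))
im,d,c,X=snap("side");cv2.imwrite("pics/side1.png",im[:,:,::-1])
E
```

```text
time_s: 2.85
ee_pos: [0.3005, -0.3989, 0.4215]
tool_rot: [0.994, 0.112, 0.0, 0.0]
wrist_force: [1.2, -0.7, 0.9]
grip_width: 0.088
[-9.9330e-01 -4.0000e-02  9.9930e-01  1.0000e-04  2.1817e+00  3.5290e-01]
time_s: 3.65
ee_pos: [0.4208, -0.1159, 0.4204]
tool_rot: [0.993, 0.116, 0.0, -0.0]
wrist_force: [0.1, -0.6, 0.8]
grip_width: 0.0878
[-3.4770e-01 -2.0260e-01  1.1496e+00  1.5000e-03  2.1942e+00  9.9200e-01] [ 0.4208 -0.1159  0.4204]
marker_1_center 0.75 (423, 91) [ 0.586 -0.226  0.008]
marker_2_center 0.65 (506, 103) [ 0.599 -0.353  0.008]
marker_3_center 0.65 (422, 92) [ 0.585 -0.226  0.008]
jug 0.89 (396, 214) [ 0.397 -0.244  0.   ]
jug 0.53 (401, 223) [ 0.383 -0.256  0.   ]
jug_spout 0.78 (443, 243) [ 0.381 -0.312  0.06 ]
jug_center 0.56 (403, 222) [ 0.394 -0.249  0.036]
jug_center 0.41 (397, 215) [ 0.402 -0.237  0.036]
caddy 0.78 (240, 106) [0.503 0.035 0.   ]
bowl_in 0.95 (309, 119) [ 0.509 -0.072  0.015]
bail_grip 0.79 (235, 9) [0.62  0.052 0.04 ]
bail_grip 0.37 (166, 91) [0.499 0.13  0.04 ]
bail_hinge 0.81 (229, 103) [0.503 0.042 0.04 ]
bail_hinge 0.49 (238, 102) [0.507 0.03  0.04 ]
clip_0 0.93 (224, 105) [0.499 0.049 0.034]
clip_0 0.89 (129, 83) [0.497 0.184 0.034]
clip_0 0.79 (194, 96) [0.501 0.093 0.034]
clip_0 0.59 (164, 90) [0.499 0.136 0.034]
sticky_cube 0.6 (582, 79) [ 0.658 -0.454  0.   ]
ink_tin 0.66 (51, 151) [0.368 0.314 0.   ]
```

View pics/wrist1.png

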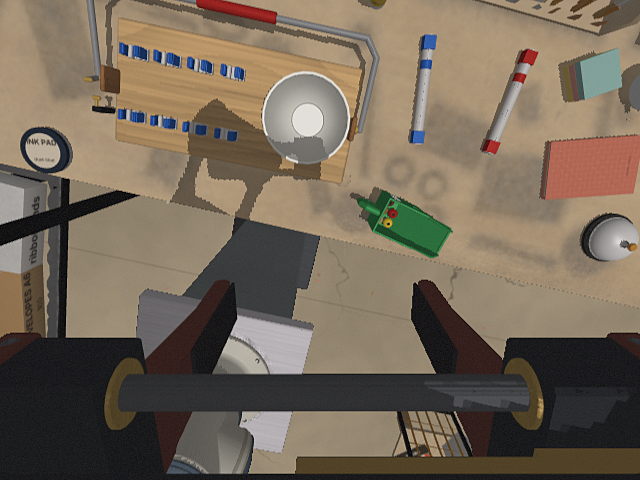

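```bash
python3 - <<'E'
from h import *
im,d,c,X=snap("wrist")
def tr(l):
    r=trace(l,"wrist");r=[q for q in r if q["p"]>.3]
    return r
def fit(P):
    m=P.mean(0);u,s,v=np.linalg.svd(P-m);return m,v[0]
for l in ("marker_1_center","marker_2_center"):
    for q in tr(l)[:2]:
        m=q["pixels"];P=X[m];P=P[np.isfinite(P).all(1)]
        pts=P[:,:2].astype(np.float32);rr=cv2.minAreaRect(pts)
        mm,v=fit(P[:,:2]);print(l,round(q["p"],2),m.sum(),"med",np.median(P,0).round(4),"rect",np.round(rr[0],4),np.round(rr[1],4),round(rr[2],1),"pca yaw",round(np.degrees(np.arctan2(v[1],v[0]))%180,1),"z95",np.nanpercentile(P[:,2],[5,95]).round(4))
for q in tr("jug")[:2]:
    m=q["pixels"];P=X[m];P=P[np.isfinite(P).all(1)]
    print("jug",q["p"],m.sum(),np.percentile(P[:,2],[2,50,98]).round(4))
    T=P[P[:,2]>.067];rr=cv2.minAreaRect(T[:,:2].astype(np.float32));print("rim rect",np.round(rr[0],4),np.round(rr[1],4),rr[2],len(T))
    np.save("/tmp/jug.npy",P)
q=tr("bowl_in")
for r in q[:2]:
    P=X[r["pixels"]];P=P[np.isfinite(P).all(1)];T=P[(P[:,2]>.066)&(P[:,2]<.078)]
    A=np.c_[2*T[:,:2],np.ones(len(T))];s=np.linalg.lstsq(A,(T[:,:2]**2).sum(1),rcond=None)[0];print("bowl",r["p"],len(T),s[:2].round(4),np.sqrt(s[2]+s[0]**2+s[1]**2).round(4),np.percentile(T[:,2],50))
# clips blue
hsv=cv2.cvtColor(im,cv2.COLOR_RGB2HSV);m=cv2.inRange(hsv,(105,120,50),(130,255,255))>0
m[:,300:]=0
n,lab,stt,cen=cv2.connectedComponentsWithStats(m.astype(np.uint8))
for i in range(1,n):
    if stt[i,4]>8:
        P=X[lab==i];print(cen[i].round(),stt[i,4],np.nanmean(P,0).round(4),np.nanmax(P[:,2]).round(4))
# table
F=X[300:,:];print("floor table z",np.nanmedian(X[200:240,470:520,2]))
E
```

```text
marker_1_center 0.71 1381 med [ 0.5896 -0.2241  0.0147] rect [ 0.5891 -0.2278] [0.1529 0.0229] 10.6 pca yaw 10.8 z95 [-0.0003  0.0172]
marker_2_center 0.66 1432 med [ 0.6059 -0.353   0.0143] rect [ 0.602  -0.3573] [0.0268 0.1558] 85.0 pca yaw 177.0 z95 [0.0025 0.0169]
jug 0.62 3112 [0.0028 0.0416 0.0786]
rim rect [ 0.3958 -0.2451] [0.13   0.0563] 78.75299072265625 465
bowl 0.83 1092 [ 0.5076 -0.0694] 0.0566 0.07072716178590992
bowl 0.44 2658 [ 0.5435 -0.0177] 0.0918 0.06978350992827717
[119.  48.] 95 [0.5389 0.1947 0.0352] 0.0451
[135.  52.] 146 [0.5399 0.173  0.0346] 0.0444
[152.  55.] 84 [0.5407 0.1486 0.0369] 0.0443
[169.  58.] 130 [0.5418 0.127  0.0352] 0.0447
[186.  62.] 75 [0.5425 0.1027 0.0375] 0.0438
[202.  65.] 114 [0.5436 0.0813 0.0358] 0.0451
[219.  68.] 63 [0.5446 0.0568 0.0377] 0.044
[235.  72.] 97 [0.5453 0.0357 0.0365] 0.0441
[118. 113.] 78 [0.4537 0.1912 0.0358] 0.0447
[133. 116.] 130 [0.4543 0.1694 0.0347] 0.0451
[150. 120.] 63 [0.4554 0.1449 0.0374] 0.045
[165. 123.] 110 [0.4563 0.1235 0.0355] 0.0441
[182. 126.] 63 [0.4574 0.0993 0.0371] 0.0448
[197. 129.] 100 [0.4579 0.0779 0.0357] 0.0445
[213. 132.] 53 [0.4592 0.0531 0.0393] 0.0445
[228. 135.] 84 [0.4601 0.0323 0.037 ] 0.044
floor table z -0.0009601536485474303
```

```bash
python3 - <<'E'
from h import *
P=np.load("/tmp/jug.npy")
T=P[P[:,2]>.066]
best=[]
for a in np.radians(np.arange(-110,-92,.5)):
    y=-np.sin(a)*T[:,0]+np.cos(a)*T[:,1];lo,hi=np.percentile(y,[1,99]);best.append((hi-lo,np.degrees(a),(hi+lo)/2))
print(sorted(best)[:4])
a=np.radians(sorted(best)[0][1]);
o=np.array([.396,-.2451])
xj=(P[:,:2]-o)@[np.cos(a),np.sin(a)];yj=(P[:,:2]-o)@[-np.sin(a),np.cos(a)]
for z0 in np.arange(0,.085,.006):
    m=(P[:,2]>=z0)&(P[:,2]<z0+.006)
    if m.sum()>5: print(round(z0,3),m.sum(),"x",np.percentile(xj[m],[1,99]).round(3),"y",np.percentile(yj[m],[1,99]).round(3))
m=(abs(yj)<.012)
for x0 in np.arange(-.1,.1,.01):
    k=m&(xj>=x0)&(xj<x0+.01)
    if k.sum()>3: print("x",round(x0,2),k.sum(),np.percentile(P[k,2],[5,50,95]).round(3))
E
```

```text
[(np.float64(0.05556593228524381), np.float64(-102.0), np.float64(0.4380128903939028)), (np.float64(0.055766078865044866), np.float64(-101.5), np.float64(0.4366814436939209)), (np.float64(0.0558559784212056), np.float64(-102.5), np.float64(0.4392640305327114)), (np.float64(0.056084785756007505), np.float64(-101.0), np.float64(0.4353986590720127))]
0.0 125 x [-0.042  0.065] y [-0.042  0.028]
0.006 180 x [-0.043  0.014] y [-0.026  0.028]
0.012 233 x [-0.044  0.013] y [-0.026  0.028]
0.018 274 x [-0.061  0.022] y [-0.026  0.028]
0.024 238 x [-0.071  0.029] y [-0.026  0.028]
0.03 241 x [-0.075  0.037] y [-0.026  0.028]
0.036 241 x [-0.072  0.045] y [-0.026  0.028]
0.042 260 x [-0.076  0.053] y [-0.026  0.028]
0.048 273 x [-0.075  0.061] y [-0.026  0.029]
0.054 287 x [-0.074  0.068] y [-0.026  0.028]
0.06 216 x [-0.07   0.068] y [-0.026  0.028]
0.066 340 x [-0.062  0.063] y [-0.028  0.028]
0.072 97 x [-0.042  0.062] y [-0.028  0.027]
0.078 43 x [0.036 0.058] y [-0.026  0.025]
0.084 25 x [0.043 0.053] y [-0.024  0.024]
x -0.08 50 [0.029 0.052 0.06 ]
x -0.07 57 [0.023 0.063 0.067]
x -0.06 68 [0.02  0.065 0.067]
x -0.05 165 [0.01  0.061 0.072]
x -0.04 4 [0.07  0.07  0.071]
x -0.03 25 [0.003 0.015 0.02 ]
x -0.02 38 [0.002 0.003 0.006]
x -0.01 46 [0.004 0.007 0.01 ]
x -0.0 108 [0.009 0.013 0.017]
x 0.01 112 [0.016 0.021 0.025]
x 0.02 111 [0.024 0.028 0.031]
x 0.03 124 [0.031 0.035 0.039]
x 0.04 120 [0.039 0.043 0.047]
x 0.05 129 [0.046 0.05  0.054]
x 0.06 102 [0.053 0.057 0.06 ]
```

```bash
cat >> h.py <<'E'
JO=np.array([.3956,-.2465,0]);JY=np.radians(-101.8)
def jug_tool(o,yaw,tip,gx=-.012,gz=.045,tilt=np.radians(-30),back=0.):
    """TCP pose gripping jug whose frame origin o, heading yaw, tipped 'tip' about own y"""
    RJ=Ro.from_euler("z",yaw)*Ro.from_euler("y",tip)
    RT=RJ*Ro.from_matrix(np.diag([-1.,1,-1]))*Ro.from_rotvec([0,tilt,0])
    g=np.array(o)+RJ.apply([gx,0,gz]);z=RT.apply([0,0,1]);return g+z*(.019-back),RT
E
python3 - <<'E'
from h import *
p,R=jug_tool(JO,JY,0,back=.11);print(p,R.as_matrix().round(3))
plan(p,R,.0878)
p2,R2=jug_tool(JO,JY,0);plan(p2,R2,.0878,p0=p,R0=R)
E
```

```text
[ 0.40735852 -0.19021513  0.12380831] [[ 0.177  0.979 -0.102]
 [ 0.848 -0.204 -0.489]
 [-0.5    0.    -0.866]]
n 9 dist 0.305
0.0878,-0.0031,0.0073,0.0329,-1.9,-2.96,-7.08,
0.0878,-0.0022,0.0059,0.0333,-1.9,-2.96,-7.08,
0.0878,-0.0011,0.0046,0.0335,-1.9,-2.96,-7.08,
0.0878,0.0001,0.0034,0.0337,-1.9,-2.96,-7.08,
0.0878,0.0015,0.0024,0.0338,-1.9,-2.96,-7.08,
0.0878,0.003,0.0016,0.0337,-1.9,-2.96,-7.08,
0.0878,0.0046,0.0009,0.0335,-1.9,-2.96,-7.08,
0.0878,0.0063,0.0005,0.0333,-1.9,-2.96,-7.08,
0.0878,0.0079,0.0003,0.0329,-1.9,-2.96,-7.08,
n 3 dist 0.11
0.0878,0,0,0.0367,0,0,0,
0.0878,0,0,0.0367,0,0,0,
0.0878,0,0,0.0367,0,0,0,
```

```bash
python3 -m jog '[0.0878,-0.0031,0.0073,0.0329,-1.9,-2.96,-7.08,0.0878,-0.0022,0.0059,0.0333,-1.9,-2.96,-7.08,0.0878,-0.0011,0.0046,0.0335,-1.9,-2.96,-7.08,0.0878,0.0001,0.0034,0.0337,-1.9,-2.96,-7.08,0.0878,0.0015,0.0024,0.0338,-1.9,-2.96,-7.08,0.0878,0.003,0.0016,0.0337,-1.9,-2.96,-7.08,0.0878,0.0046,0.0009,0.0335,-1.9,-2.96,-7.08,0.0878,0.0063,0.0005,0.0333,-1.9,-2.96,-7.08,0.0878,0.0079,0.0003,0.0329,-1.9,-2.96,-7.08,0.0878,0,0,0,0,0,0]'
python3 - <<'E'
from h import *
s=get_state();print(np.round(s['joint_positions'],4));p,R=pose(s);print(R.as_matrix().round(3))
im,d,c,X=snap("wrist");cv2.imwrite("pics/wrist2.png",im[:,:,::-1])
q=trace("jug","wrist")[:2]
for r in q:
    P=X[r["pixels"]];P=P[np.isfinite(P).all(1)];print(r["p"],len(P))
    np.save("/tmp/jug2.npy",P);break
T=P[(P[:,2]>.066)]
best=[]
for a in np.radians(np.arange(-110,-92,.5)):
    y=-np.sin(a)*T[:,0]+np.cos(a)*T[:,1];lo,hi=np.percentile(y,[1,99]);best.append((hi-lo,np.degrees(a),(hi+lo)/2))
print(sorted(best)[:3])
a=JY
xj=(P[:,:2]-JO[:2])@[np.cos(a),np.sin(a)];yj=(P[:,:2]-JO[:2])@[-np.sin(a),np.cos(a)]
for z0 in np.arange(0,.085,.012):
    m=(P[:,2]>=z0)&(P[:,2]<z0+.012)
    if m.sum()>5: print(round(z0,3),m.sum(),"x",np.percentile(xj[m],[1,99]).round(3),"y",np.percentile(yj[m],[1,99]).round(3))
E
```

```text
time_s: 5.75
ee_pos: [0.4035, -0.1891, 0.117]
tool_rot: [0.748, 0.611, -0.205, 0.159]
wrist_force: [-0.7, -0.1, 0.4]
grip_width: 0.0876
[-0.119  -0.3217  1.8824 -0.522   1.6328  0.0625]
[[ 0.169  0.979 -0.112]
 [ 0.849 -0.203 -0.488]
 [-0.5   -0.012 -0.866]]
0.89 12199
[(np.float64(0.05493137764937622), np.float64(-102.0), np.float64(0.43737502688640295)), (np.float64(0.05493556462149779), np.float64(-102.5), np.float64(0.43861649134494907)), (np.float64(0.055014722991522325), np.float64(-101.5), np.float64(0.43608514048600727))]
0.0 579 x [-0.045 -0.043] y [-0.028  0.026]
0.012 876 x [-0.045  0.02 ] y [-0.028  0.026]
0.024 2298 x [-0.077  0.035] y [-0.027  0.025]
0.036 2456 x [-0.078  0.051] y [-0.027  0.026]
0.048 2669 x [-0.077  0.065] y [-0.027  0.025]
0.06 2922 x [-0.071  0.059] y [-0.028  0.027]
0.072 326 x [-0.044  0.056] y [-0.027  0.026]
0.084 64 x [0.044 0.05 ] y [-0.025  0.024]
```

View pics/wrist2.png

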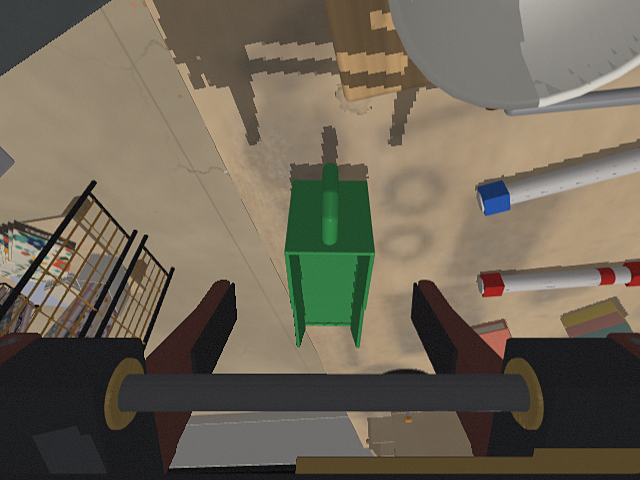

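The wrist view shows the jug centred between the fingers, with its handle up at (330,205). I'll advance and grip.

```bash
python3 - <<'E'
from h import *
JO2=np.array([.3950,-.2465,0]);a=np.radians(-102)
p2,R2=jug_tool(JO2,a,0);print(p2);plan(p2,R2,.0878,n=5)
E
```

```text
[ 0.39551978 -0.24405463  0.02854552]
n 5 dist 0.111
0.0878,0,-0.0001,0.0221,0.01,-0.01,-0,
0.0878,0,-0.0001,0.0221,0.01,-0.01,-0,
0.0878,0,-0.0001,0.0221,0.01,-0.01,-0,
0.0878,0,-0.0001,0.0221,0.01,-0.01,-0,
0.0878,0,-0.0001,0.0221,0.01,-0.01,-0,
```

```bash
python3 -m jog '[0.0878,0,0,0.022,0,0,0,0.0878,0,0,0.022,0,0,0,0.0878,0,0,0.022,0,0,0,0.0878,0,0,0.022,0,0,0,0.0878,0,0,0.022,0,0,0,0.0878,0,0,0,0,0,0]'
python3 -m jog '[0.04,0,0,0,0,0,0,0.04,0,0,0,0,0,0,0.04,0,0,0,0,0,0,0.04,0,0,0,0,0,0,0.04,0,0,0,0,0,0,0.04,0,0,0,0,0,0]' 25
python3 -c "
from h import *;s=get_state();print(np.round(s['joint_positions'],4),s['grip_width'],s['ee_pos'])"
```

```text
time_s: 6.45
ee_pos: [0.3965, -0.2453, 0.0298]
tool_rot: [0.751, 0.607, -0.2, 0.163]
wrist_force: [0.4, 1.0, -0.3]
grip_width: 0.0879
time_s: 7.05
ee_pos: [0.3964, -0.2441, 0.0296]
tool_rot: [0.75, 0.609, -0.201, 0.164]
wrist_force: [-0.8, 3.6, 5.3]
grip_width: 0.056
[-0.2452 -0.27    2.     -0.5306  1.4127  0.0473] 0.05603104665658785 [ 0.39641043 -0.24411077  0.02956668]
```

```bash
cat >> h.py <<'E'
from scipy.optimize import least_squares
def fk(q,P):
    a,h,L2,L3,d,Lt=P
    R=Ro.from_euler("z",q[0]);p=R.apply([a,0,h])
    R=R*Ro.from_euler("y",q[1]);p=p+R.apply([0,0,L2])
    R=R*Ro.from_euler("y",q[2]);p=p+R.apply([d,0,L3])
    R=R*Ro.from_euler("z",q[3])*Ro.from_euler("y",q[4])*Ro.from_euler("z",q[5]+np.pi/2)
    return p+R.apply([0,0,Lt]),R
E
python3 - <<'E'
from h import *
s=get_state()
D=[([-1.403,.092,1.232,0,1.82,-.057],[.134,-.585,.2225],[.994,.112,0,-.001]),
([-.9933,-.04,.9993,.0001,2.1817,.3529],[.3005,-.3989,.4215],[.994,.112,0,0]),
([-.3477,-.2026,1.1496,.0015,2.1942,.992],[.4208,-.1159,.4204],[.993,.116,0,0]),
([-.119,-.3217,1.8824,-.522,1.6328,.0625],[.4035,-.1891,.117],[.748,.611,-.205,.159]),
(s["joint_positions"],s["ee_pos"],s["tool_rot"])]
def res(P):
    r=[]
    for q,p,o in D:
        pp,R=fk(q,P);r+=list(pp-p)
    return r
f=least_squares(res,[0,.3,.4,.4,0,.2]);print(f.x.round(4),np.abs(res(f.x)).max())
for q,p,o in D:
    pp,R=fk(q,f.x);print(np.round(pp-p,4),np.degrees((R.inv()*Ro.from_quat(o)).magnitude()).round(2))
E
```

```text
[0.0131 0.0884 0.378  0.5457 0.0934 0.282 ] 0.03394413589911466
[-0.0339 -0.0057  0.0031] 0.03
[-0.0283 -0.0188 -0.0006] 0.04
[-0.0121 -0.0319 -0.0008] 0.08
[ 0.002  -0.0007 -0.002 ] 0.04
[-0.0018  0.0001  0.0002] 0.0
```

```bash
sed -i 's/a,h,L2,L3,d,Lt=P/a,h,L2,L3,d,Lt,e=P/; s/p=R.apply(\[a,0,h\])/p=R.apply([a,e,h])/' h.py
python3 - <<'E'
from h import *
s=get_state()
D=[([-1.403,.092,1.232,0,1.82,-.057],[.134,-.585,.2225],[.994,.112,0,-.001]),
([-.9933,-.04,.9993,.0001,2.1817,.3529],[.3005,-.3989,.4215],[.994,.112,0,0]),
([-.3477,-.2026,1.1496,.0015,2.1942,.992],[.4208,-.1159,.4204],[.993,.116,0,0]),
([-.119,-.3217,1.8824,-.522,1.6328,.0625],[.4035,-.1891,.117],[.748,.611,-.205,.159]),
(s["joint_positions"],s["ee_pos"],s["tool_rot"])]
def res(P):
    r=[]
    for q,p,o in D:
        pp,R=fk(q,P);r+=list(pp-p)
    return r
f=least_squares(res,[0,.3,.4,.4,0,.2,.03]);print(f.x.round(4),np.abs(res(f.x)).max())
open("arm.txt","w").write(" ".join(map(str,f.x)))
for q,p,o in D:
    pp,R=fk(q,f.x);print(np.round(pp-p,4))
E
cat >> h.py <<'E'
import os
ARM=np.array(list(map(float,open("arm.txt").read().split()))) if os.path.exists("arm.txt") else None
LO=np.array([-2.87,-.86,.17,-1.51,.06,-2.65]);HI=np.array([2.87,2.18,2.46,4.65,2.69,2.65])
def ik(p,R,q0=None):
    q0=np.array(q0 if q0 is not None else get_state()["joint_positions"])
    def r(q):
        pp,RR=fk(q,ARM);return np.r_[(pp-p)*5,(RR.inv()*R).as_rotvec()]
    f=least_squares(r,np.clip(q0,LO+1e-3,HI-1e-3),bounds=(LO,HI));pp,RR=fk(f.x,ARM)
    return f.x,np.linalg.norm(pp-p),np.degrees((RR.inv()*R).magnitude())
E
```

```text
[5.000e-04 1.554e-01 3.743e-01 5.585e-01 9.640e-02 3.494e-01 3.410e-02] 0.0008499591982555621
[-0.0003 -0.0001 -0.0008]
[ 0.0002 -0.      0.0002]
[-0.0001  0.0001  0.0002]
[-0.0001  0.0001  0.0002]
[0.0001 0.     0.0002]
```

```bash
cat >> h.py <<'E'
BOWL=np.array([.5076,-.0694])
def pour_pose(phi,tip,inset=.022,z=.10,tilt=np.radians(-30),gx=-.012,gz=.045):
    dr=np.array([np.cos(phi),np.sin(phi)]);lip=np.r_[BOWL-inset*dr,z]
    RJ=Ro.from_euler("z",phi)*Ro.from_euler("y",tip)
    o=lip-RJ.apply([.065,0,.060]);return jug_tool(o,phi,tip,tilt=tilt,gx=gx,gz=gz)
E
python3 - <<'E'
from h import *
q0=get_state()["joint_positions"]
for ph in (-20,-8,5,20,35):
    q=q0
    for tip,ins,z in ((0,.06,.16),(30,.04,.14),(45,.022,.1),(65,.022,.1),(72,.022,.1)):
        p,R=pour_pose(np.radians(ph),np.radians(tip),ins,z)
        qq=[ik(p,R,q),ik(p,R,q0),ik(p,R,[0,-.3,1.9,0,1.4,-1.5])];b=min(qq,key=lambda t:t[1]*5+t[2]);q=b[0];print(ph,tip,q.round(2),b[1].round(4),b[2].round(2))
E
```

```text
-20 0 [ 0.05 -0.86  2.17 -0.22  1.47 -1.18] 0.0153 7.45
-20 30 [-0.16 -0.46  1.85 -0.    1.75 -1.38] 0.0 0.0
-20 45 [-0.2  -0.15  1.66  0.04  1.89 -1.42] 0.0 0.0
-20 65 [-0.23  0.19  1.37  0.08  2.19 -1.43] 0.0 0.0
-20 72 [-0.24  0.3   1.27  0.1   2.29 -1.42] 0.0 0.0
-8 0 [-0.25 -0.86  2.16  0.04  1.49 -1.68] 0.0198 9.59
-8 30 [-0.22 -0.47  1.86 -0.    1.75 -1.65] 0.0 0.0
-8 45 [-0.2  -0.15  1.66 -0.02  1.89 -1.64] 0.0 0.0
-8 65 [-0.19  0.19  1.36 -0.04  2.19 -1.63] 0.0 0.0
-8 72 [-0.19  0.31  1.26 -0.04  2.3  -1.63] 0.0 0.0
5 0 [-0.57 -0.86  2.17  0.31  1.53 -2.21] 0.0149 7.26
5 30 [-0.28 -0.46  1.85  0.    1.75 -1.94] 0.0 0.0
5 45 [-0.2  -0.15  1.66 -0.08  1.88 -1.88] 0.0 0.0
5 65 [-0.15  0.19  1.37 -0.16  2.18 -1.86] 0.0 0.0
5 72 [-0.13  0.3   1.27 -0.19  2.28 -1.86] 0.0 0.0
20 0 [-0.78 -0.86  2.2   0.47  1.56 -2.65] 0.0006 0.27
20 30 [-0.35 -0.42  1.82 -0.    1.74 -2.27] 0.0 0.0
20 45 [-0.2  -0.14  1.66 -0.14  1.85 -2.15] 0.0 0.0
20 65 [-0.1   0.16  1.4  -0.3   2.12 -2.11] 0.0 0.0
20 72 [-0.07  0.27  1.31 -0.35  2.22 -2.11] 0.0 0.0
35 0 [-0.67 -0.66  2.06  0.35  1.55 -2.65] 0.017 12.26
35 30 [-0.39 -0.36  1.78  0.    1.73 -2.57] 0.0 0.0
35 45 [-0.2  -0.14  1.65 -0.2   1.81 -2.42] 0.0 0.0
35 65 [-0.06  0.12  1.44 -0.41  2.04 -2.34] 0.0 0.0
35 72 [-0.02  0.22  1.37 -0.48  2.13 -2.33] 0.0 0.0
```

```bash
python3 - <<'E'
from h import *
im,d,c,X=snap("scene")
q0=get_state()["joint_positions"]
g=lambda o,ph,tip:min([ik(*jug_tool(o,np.radians(ph),np.radians(tip)),qq) for qq in (q0,[0,-.3,1.9,0,1.4,-1.5],[-.4,-.3,1.9,0,1.4,-2.3])],key=lambda t:t[1]*5+t[2])
for o,ph in (((.395,-.245,.12),-102),((.395,-.245,.12),-40),((.395,-.245,.12),0),((.395,-.245,.12),20),((.395,-.245,.12),35),((.395,-.245,.0),35),((.395,-.245,.0),45),((.395,-.245,.0),57),((.40,-.2,0),40),((.40,-.2,0),50),((.42,-.27,0),50),((.42,-.27,0),66)):
    b=g(o,ph,0);print(o,ph,b[0].round(2),b[1].round(4),b[2].round(1))
b=g((.395,-.245,.12),35,30);print(b)
E
```

```text
(0.395, -0.245, 0.12) -102 [-0.24 -0.35  1.85 -0.52  1.62 -0.06] 0.0 0.0
(0.395, -0.245, 0.12) -40 [-0.59 -0.83  2.16 -0.06  1.3  -1.46] 0.0 0.0
(0.395, -0.245, 0.12) 0 [-0.95 -0.7   2.08  0.42  1.45 -2.51] 0.0 0.0
(0.395, -0.245, 0.12) 20 [-0.89 -0.56  1.96  0.38  1.53 -2.65] 0.0126 9.6
(0.395, -0.245, 0.12) 35 [-0.8  -0.47  1.88  0.29  1.58 -2.65] 0.0268 20.6
(0.395, -0.245, 0.0) 35 [-0.74 -0.44  2.07  0.22  1.34 -2.65] 0.0273 22.9
(0.395, -0.245, 0.0) 45 [-0.67 -0.4   2.02  0.15  1.37 -2.65] 0.0354 29.9
(0.395, -0.245, 0.0) 57 [-0.59 -0.36  1.99  0.07  1.39 -2.65] 0.045 38.4
(0.4, -0.2, 0) 40 [-0.65 -0.51  2.11  0.22  1.36 -2.65] 0.0281 22.8
(0.4, -0.2, 0) 50 [-0.58 -0.46  2.07  0.15  1.38 -2.65] 0.0363 29.7
(0.42, -0.27, 0) 50 [-0.65 -0.27  1.91  0.12  1.36 -2.65] 0.038 34.1
(0.42, -0.27, 0) 66 [-0.55 -0.23  1.88  0.    1.38 -2.65] 0.0504 45.7
(array([-0.54847081, -0.26397258,  1.7029719 , -0.05393998,  1.70078858,
       -2.65      ]), np.float64(0.0074327714854664365), np.float64(5.860088635696036))
```

```bash
cat >> h.py <<'E'
def jugB(o,yaw,tip,tilt=np.radians(30),gx=-.012,gz=.045,back=0.):
    RJ=Ro.from_euler("z",yaw)*Ro.from_euler("y",tip)
    RT=RJ*Ro.from_matrix(np.diag([1.,-1,-1]))*Ro.from_rotvec([0,tilt,0])
    g=np.array(o)+RJ.apply([gx,0,gz]);z=RT.apply([0,0,1]);return g+z*(.019-back),RT
def pourB(phi,tip,inset=.022,z=.10,tilt=np.radians(30),gx=-.012,gz=.045):
    dr=np.array([np.cos(phi),np.sin(phi)]);lip=np.r_[BOWL-inset*dr,z]
    RJ=Ro.from_euler("z",phi)*Ro.from_euler("y",tip)
    o=lip-RJ.apply([.065,0,.060]);return jugB(o,phi,tip,tilt=tilt,gx=gx,gz=gz)
SEEDS=[[-.2,-.3,1.9,-.5,1.5,0],[0,-.3,1.9,0,1.4,1.5],[-.4,-.3,1.9,.5,1.4,1.],[-.4,0,1.7,-.5,1.4,2.2],[-.2,0,1.5,.8,1.8,1]]
def best(p,R,extra=()):
    return min([ik(p,R,q) for q in list(extra)+SEEDS],key=lambda t:t[1]*5+t[2])
E
python3 - <<'E'
from h import *
for tl in (0,15,30):
    t=np.radians(tl)
    for ph in (-102,-60,0,40,57):
        b=best(*jugB((.395,-.245,.0),np.radians(ph),0,tilt=t));print("stand",tl,ph,b[0].round(2),b[1].round(4),b[2].round(1))
    for ph in (20,40,57):
        for tip in (30,65,70):
            b=best(*pourB(np.radians(ph),np.radians(tip),tilt=t));print("pour",tl,ph,tip,b[0].round(2),b[1].round(4),b[2].round(1))
E
```

```text
stand 0 -102 [-0.65 -0.25  1.9   0.04  1.49  2.65] 0.0044 3.8
stand 0 -60 [-0.62 -0.26  1.91 -0.    1.49  2.  ] 0.0 0.0
stand 0 0 [-0.64 -0.26  1.91 -0.    1.49  0.93] 0.0 0.0
stand 0 40 [-0.65 -0.24  1.9  -0.    1.49  0.22] 0.0 0.0
stand 0 57 [-0.65 -0.23  1.89 -0.    1.48 -0.08] 0.0 0.0
pour 0 20 30 [-0.14  0.05  1.56 -0.26  1.99  1.03] 0.0 0.0
pour 0 20 65 [-0.03  0.52  1.2  -0.56  2.45  0.95] 0.0 0.0
pour 0 20 70 [-0.03  0.58  1.16 -0.62  2.51  0.92] 0.0 0.0
pour 0 40 30 [-0.11  0.01  1.6  -0.39  1.89  0.71] 0.0 0.0
pour 0 40 65 [ 0.07  0.43  1.32 -0.78  2.27  0.7 ] 0.0 0.0
pour 0 40 70 [ 0.08  0.48  1.29 -0.84  2.32  0.68] 0.0 0.0
pour 0 57 30 [-0.08 -0.03  1.64 -0.47  1.77  0.45] 0.0 0.0
pour 0 57 65 [ 0.14  0.32  1.46 -0.91  2.09  0.55] 0.0 0.0
pour 0 57 70 [ 0.16  0.37  1.44 -0.97  2.13  0.55] 0.0 0.0
stand 15 -102 [-0.56 -0.34  1.98 -0.11  1.4   2.65] 0.0134 11.4
stand 15 -60 [-0.52 -0.48  2.1  -0.13  1.3   2.12] 0.0 0.0
stand 15 0 [-0.78 -0.47  2.09  0.19  1.33  0.77] 0.0 0.0
stand 15 40 [-0.84 -0.28  1.95  0.26  1.47  0.  ] 0.0 0.0
stand 15 57 [-0.83 -0.2   1.88  0.25  1.5
[... 692 characters left out ...]
-0.95 -0.66  2.27  0.44  1.24  0.54] 0.0 0.0
stand 30 40 [-1.02 -0.25  1.99  0.52  1.5  -0.21] 0.0 0.0
stand 30 57 [-0.99 -0.11  1.86  0.48  1.61 -0.45] 0.0 0.0
pour 30 20 30 [-0.32 -0.37  1.86  0.    1.66  0.9 ] 0.0 0.0
pour 30 20 65 [-0.1   0.16  1.4  -0.3   2.12  1.04] 0.0 0.0
pour 30 20 70 [-0.08  0.24  1.33 -0.34  2.19  1.03] 0.0 0.0
pour 30 40 30 [-0.37 -0.31  1.8  -0.    1.64  0.5 ] 0.0 0.0
pour 30 40 65 [-0.04  0.11  1.46 -0.44  2.01  0.73] 0.0 0.0
pour 30 40 70 [-0.01  0.17  1.41 -0.5   2.07  0.74] 0.0 0.0
pour 30 57 30 [-0.39 -0.23  1.74 -0.    1.63  0.19] 0.0 0.0
pour 30 57 65 [-0.    0.04  1.53 -0.53  1.89  0.49] 0.0 0.0
pour 30 57 70 [ 0.04  0.09  1.5  -0.6   1.93  0.51] 0.0 0.0
```

```bash
python3 - <<'E'
from h import *
w=np.load("/tmp/w1.npz");c=get_calibration("wrist");c=dict(c,R=w["R"],t=w["t"]);X=cloud(w["d"],c)
T=X[np.isfinite(X).all(-1)&(abs(X[...,2])<.006)]
for y in np.arange(-.5,.3,.05):
    k=T[abs(T[:,1]-y)<.01];print(round(y,2),np.percentile(k[:,0],[.5,99.5]).round(3) if len(k)>20 else None)
q0=get_state()["joint_positions"]
for ph in (-102,-70,-50,-40):
    p,R=jug_tool((.42,-.25,.05),np.radians(ph),0)
    b=best(p,R,[q0]);print(ph,b[0].round(2),b[1].round(4),b[2].round(1))
    for tl in (0,15):
        b=best(*jugB((.42,-.25,0),np.radians(ph),0,tilt=np.radians(tl)));print("  B",tl,b[0].round(2),b[1].round(4),b[2].round(1))
for o in ((.41,-.22),(.41,-.23),(.40,-.22)):
    ph=np.arctan2(BOWL[1]-o[1],BOWL[0]-o[0]);b=best(*jugB((*o,0),ph,0,tilt=np.radians(15)));print(np.degrees(ph),np.hypot(BOWL[0]-o[0],BOWL[1]-o[1]),b[0].round(2),b[1:])
E
```

```text
-0.5 [0.334 0.742]
-0.45 [0.334 0.717]
-0.4 [0.334 0.717]
-0.35 [0.334 0.717]
-0.3 [0.334 0.717]
-0.25 [0.334 0.714]
-0.2 [0.334 0.702]
-0.15 [-0.141  0.69 ]
-0.1 [-0.141  0.679]
-0.05 [0.092 0.667]
-0.0 [0.333 0.656]
0.05 [0.208 0.644]
0.1 [0.075 0.619]
0.15 [0.042 0.62 ]
0.2 [0.332 0.609]
0.25 [0.333 0.596]
-102 [-0.24 -0.24  1.88 -0.53  1.49  0.01] 0.0 0.0
  B 0 [-0.63 -0.18  1.84  0.05  1.47  2.65] 0.0053 4.7
  B 15 [-0.55 -0.27  1.92 -0.1   1.39  2.65] 0.0139 12.3
-70 [-0.32 -0.54  2.11 -0.42  1.26 -0.6 ] 0.0 0.0
  B 0 [-0.59 -0.19  1.85  0.    1.48  2.2 ] 0.0 0.0
  B 15 [-0.47 -0.36  2.01 -0.18  1.3   2.35] 0.0 0.0
-50 [-0.46 -0.69  2.2  -0.22  1.15 -1.12] 0.0 0.0
  B 0 [-0.6  -0.19  1.86  0.    1.48  1.84] 0.0 0.0
  B 15 [-0.54 -0.43  2.06 -0.09  1.26  1.92] 0.0 0.0
-40 [-0.55 -0.74  2.23 -0.08  1.13 -1.41] 0.0 0.0
  B 0 [-0.6  -0.19  1.86 -0.    1.48  1.66] 0.0 0.0
  B 15 [-0.58 -0.44  2.07 -0.03  1.25  1.69] 0.0 0.0
57.053761699910254 0.17946063635237677 [-0.77 -0.21  1.89  0.26  1.52 -0.22] (np.float64(8.660513094080978e-15), np.float64(3.205460391915477e-12))
58.71206930986617 0.1879311576083115 [-0.79 -0.19  1.87  0.25  1.52 -0.26] (np.float64(5.597004042492165e-16), np.float64(2.967306481291624e-14))
54.45512514996611 0.1850894918681231 [-0.79 -0.25  1.92  0.26  1.51 -0.19] (np.float64(2.332799991235679e-16), np.float64(4.681294511392803e-14))
```

```bash
cat >> h.py <<'E'
def saverel(o,yaw,fn):
    p,R=pose();RJ=Ro.from_euler("z",yaw);np.savez(fn,dp=RJ.inv().apply(p-np.array(o)),dq=(RJ.inv()*R).as_quat())
def rel(o,yaw,tip,fn):
    d=np.load(fn);RJ=Ro.from_euler("z",yaw)*Ro.from_euler("y",tip);return np.array(o)+RJ.apply(d["dp"]),RJ*Ro.from_quat(d["dq"])
E
python3 - <<'E'
from h import *
p,R=pose();x=-R.apply([1,0,0]);y=R.apply([0,1,0]);yaw=np.arctan2(-y[0],y[1]);print(np.degrees(yaw))
saverel((.395,-.2465,0),yaw,"/tmp/A.npz")
a=np.radians(-65)
p0,R0=p,R
for o,ya,n in (((.395,-.2465,.03),yaw,2),((.42,-.25,.03),a,None),((.42,-.25,.001),a,2)):
    q,Q=rel(o,ya,0,"/tmp/A.npz");plan(q,Q,.04,n=n,p0=p0,R0=R0);p0,R0=q,Q
E
```

```text
-101.82907909247041
n 2 dist 0.03
0.04,-0.0075,0,-0.013,0,-0,0,
0.04,-0.0075,0,-0.013,0,-0,0,
n 5 dist 0.023
0.04,0.0003,0.0047,-0.0002,-3.68,0.01,-6.38,
0.04,-0.0002,0.0047,0.0001,-3.68,0.01,-6.38,
0.04,-0.0007,0.0046,0.0004,-3.68,0.01,-6.38,
0.04,-0.0013,0.0045,0.0007,-3.68,0.01,-6.38,
0.04,-0.0017,0.0042,0.001,-3.68,0.01,-6.38,
n 2 dist 0.029
0.04,0.0073,-0,0.0126,0,0,0,
0.04,0.0073,-0,0.0126,0,0,0,
```

```bash
python3 -m jog '[0.04,-0.0075,0,-0.013,0,0,0,0.04,-0.0075,0,-0.013,0,0,0,0.04,0.0003,0.0047,-0.0002,-3.68,0.01,-6.38,0.04,-0.0002,0.0047,0.0001,-3.68,0.01,-6.38,0.04,-0.0007,0.0046,0.0004,-3.68,0.01,-6.38,0.04,-0.0013,0.0045,0.0007,-3.68,0.01,-6.38,0.04,-0.0017,0.0042,0.001,-3.68,0.01,-6.38,0.04,0,0,0,0,0,0,0.04,0,0,0,0,0,0]'
python3 - <<'E'
from h import *
a=np.radians(-65);q,Q=rel((.42,-.25,.001),a,0,"/tmp/A.npz");plan(q,Q,.04,n=3);s=get_state();print(np.round(s["joint_positions"],2),s["grip_width"])
E
```

```text
time_s: 8.0
ee_pos: [0.419, -0.2477, 0.0598]
tool_rot: [0.521, 0.813, -0.139, 0.218]
wrist_force: [0.4, -0.0, -2.6]
grip_width: 0.0553
n 3 dist 0.029
0.04,0.0049,0.0002,0.0084,-0.04,0,-0.08,
0.04,0.0049,0.0002,0.0084,-0.04,0,-0.08,
0.04,0.0049,0.0002,0.0084,-0.04,0,-0.08,
[-0.35 -0.57  2.16 -0.39  1.19 -0.7 ] 0.05531135802075527
```

Lower, release, then back off along the tool.

```bash
python3 -m jog '[0.04,0.0049,0.0002,0.0084,0,0,0,0.04,0.0049,0.0002,0.0084,0,0,0,0.04,0.0049,0.0002,0.0084,0,0,0,0.04,0,0,0,0,0,0,0.04,0,0,0,0,0,0]'
python3 -m jog '[0.0878,0,0,0,0,0,0,0.0878,0,0,0,0,0,0,0.0878,0,0,0,0,0,0,0.0878,0,0,0,0,0,0,0.0878,0,0,-0.03,0,0,0,0.0878,0,0,-0.03,0,0,0,0.0878,0,0,-0.03,0,0,0,0.0878,0,0,-0.03,0,0,0,0.0878,0,0,-0.02,0,0,0,0.0878,0,0,0,0,0,0]'
python3 - <<'E'
from h import *
im,d,c,X=snap("wrist");cv2.imwrite("pics/wrist3.png",im[:,:,::-1])
r=trace("jug","wrist")[0];P=X[r["pixels"]];P=P[np.isfinite(P).all(1)];print(r["p"],len(P))
T=P[(P[:,2]>.066)&(P[:,2]<.074)]
b=[]
for a in np.radians(np.arange(-80,-50,.5)):
    y=-np.sin(a)*T[:,0]+np.cos(a)*T[:,1];lo,hi=np.percentile(y,[1,99]);b.append((hi-lo,np.degrees(a),(hi+lo)/2))
b.sort();print(b[:3]);a=np.radians(b[0][1])
O=np.array([.42,-.25])
xj=(P[:,:2]-O)@[np.cos(a),np.sin(a)];yj=(P[:,:2]-O)@[-np.sin(a),np.cos(a)]
for z0 in np.arange(0,.085,.012):
    m=(P[:,2]>=z0)&(P[:,2]<z0+.012)
    if m.sum()>5: print(round(z0,3),m.sum(),"x",np.percentile(xj[m],[1,99]).round(3),"y",np.percentile(yj[m],[1,99]).round(3))
s=get_state();print(np.round(s["joint_positions"],2),s["ee_pos"])
E
```

```text
time_s: 8.5
ee_pos: [0.4195, -0.2465, 0.0283]
tool_rot: [0.519, 0.815, -0.139, 0.217]
wrist_force: [0.4, 0.0, -2.1]
grip_width: 0.0562
time_s: 9.5
ee_pos: [0.3915, -0.1831, 0.1547]
tool_rot: [0.519, 0.814, -0.138, 0.221]
wrist_force: [0.0, -0.2, 0.7]
grip_width: 0.0877
0.7 9632
[(np.float64(0.05513107374774648), np.float64(-65.0), np.float64(0.27683650596304044)), (np.float64(0.05517714615157776), np.float64(-65.5), np.float64(0.2802140267264005)), (np.float64(0.055187889660215705), np.float64(-64.5), np.float64(0.27344111450858494))]
0.0 427 x [-0.045 -0.043] y [-0.025  0.029]
0.012 984 x [-0.045  0.019] y [-0.025  0.029]
0.024 1791 x [-0.078  0.035] y [-0.024  0.028]
0.036 1873 x [-0.078  0.05 ] y [-0.025  0.028]
0.048 2048 x [-0.078  0.065] y [-0.025  0.028]
0.06 2202 x [-0.071  0.059] y [-0.026  0.029]
0.072 255 x [-0.04   0.055] y [-0.025  0.029]
0.084 30 x [0.043 0.048] y [-0.022  0.026]
[-0.19 -0.74  2.1  -0.42  1.46 -0.65] [ 0.39053724 -0.18353129  0.15071924]
```

View pics/wrist3.png

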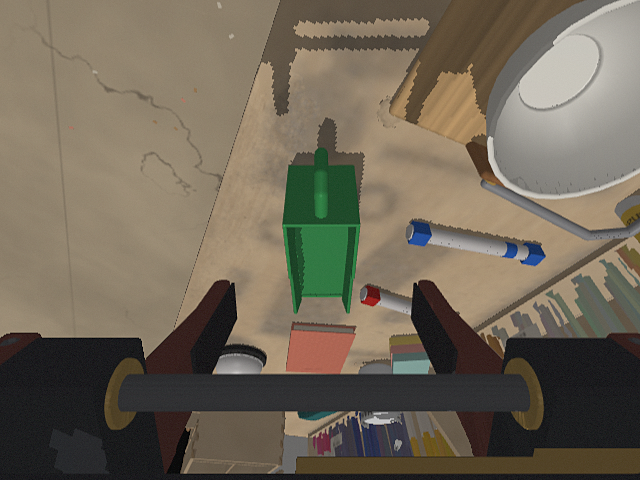

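```bash
python3 - <<'E'
from h import *
O=(.4215,-.2493,0);a=np.radians(-65)
p1,R1=np.array([.41,-.215,.20]),rot_cols(np.radians(25))
plan(p1,R1,.0878)
p2,R2=jugB(O,a,0,tilt=np.radians(15),back=.1);plan(p2,R2,.0878,p0=p1,R0=R1)
p3,R3=jugB(O,a,0,tilt=np.radians(15));plan(p3,R3,.0878,p0=p2,R0=R2)
for p,R in ((p1,R1),(p2,R2),(p3,R3)): b=best(p,R);print(b[0].round(2),b[1:],p)
E
```

```text
n 12 dist 0.062
0.0878,-0.0047,0.0004,-0.002,1.96,1.95,7.31,
0.0878,-0.0046,0.0009,-0.0022,1.96,1.95,7.31,
0.0878,-0.0043,0.0014,-0.0024,1.96,1.95,7.31,
0.0878,-0.004,0.0018,-0.0026,1.96,1.95,7.31,
0.0878,-0.0037,0.0022,-0.0028,1.96,1.95,7.31,
0.0878,-0.0033,0.0026,-0.003,1.96,1.95,7.31,
0.0878,-0.0028,0.0029,-0.0032,1.96,1.95,7.31,
0.0878,-0.0023,0.0031,-0.0034,1.96,1.95,7.31,
0.0878,-0.0018,0.0032,-0.0036,1.96,1.95,7.31,
0.0878,-0.0013,0.0033,-0.0037,1.96,1.95,7.31,
0.0878,-0.0007,0.0033,-0.0039,1.96,1.95,7.31,
0.0878,-0.0002,0.0032,-0.004,1.96,1.95,7.31,
n 12 dist 0.077
0.0878,-0.0003,0.0002,0.0064,-0.98,0.98,7.45,
0.0878,-0.0004,0.0002,0.0064,-0.98,0.98,7.45,
0.0878,-0.0005,0.0001,0.0064,-0.98,0.98,7.45,
0.0878,-0.0006,0.0001,0.0064,-0.98,0.98,7.45,
0.0878,-0.0007,0.0001,0.0064,-0.98,0.98,7.45,
0.0878,-0.0008,0.0001,0.0064,-0.98,0.98,7.45,
0.0878,-0.0009,0.0001,0.0063,-0.98,0.98,7.45,
0.0878,-0.001,0.0001,0.0063,-0.98,0.98,7.45,
0.0878,-0.0011,0.0001,0.0063,-0.98,0.98,7.45,
0.0878,-0.0012,0.0002,0.0063,-0.98,0.98,7.45,
0.0878,-0.0013,0.0002,0.0063,-0.98,0.98,7.45,
0.0878,-0.0013,0.0003,0.0063,-0.98,0.98,7.45,
n 3 dist 0.1
0.0878,0,-0,0.0333,0,0,0,
0.0878,0,-0,0.0333,0,0,0,
0.0878,0,-0,0.0333,0,0,0,
[-0.56 -0.28  1.62  0.    1.8   0.58] (np.float64(3.925231146709438e-16), np.float64(7.287566289876362e-14)) [ 0.41  -0.215  0.2  ]
[-0.44 -0.48  1.93 -0.17  1.49  2.26] (np.float64(7.834253982845618e-15), np.float64(4.995049760275533e-12)) [ 0.40756867 -0.21942416  0.12323999]
[-0.48 -0.38  2.03 -0.16  1.29  2.25] (np.float64(1.4054472239156328e-16), np.float64(2.7521448274450225e-14)) [ 0.41850683 -0.24288113  0.02664741]
```

```bash
python3 -m jog '[0.0878,-0.0047,0.0004,-0.002,1.96,1.95,7.31,0.0878,-0.0046,0.0009,-0.0022,1.96,1.95,7.31,0.0878,-0.0043,0.0014,-0.0024,1.96,1.95,7.31,0.0878,-0.004,0.0018,-0.0026,1.96,1.95,7.31,0.0878,-0.0037,0.0022,-0.0028,1.96,1.95,7.31,0.0878,-0.0033,0.0026,-0.003,1.96,1.95,7.31,0.0878,-0.0028,0.0029,-0.0032,1.96,1.95,7.31,0.0878,-0.0023,0.0031,-0.0034,1.96,1.95,7.31,0.0878,-0.0018,0.0032,-0.0036,1.96,1.95,7.31,0.0878,-0.0013,0.0033,-0.0037,1.96,1.95,7.31,0.0878,-0.0007,0.0033,-0.0039,1.96,1.95,7.31,0.0878,-0.0002,0.0032,-0.004,1.96,1.95,7.31]'
python3 -m jog '[0.0878,-0.0003,0.0002,0.0064,-0.98,0.98,7.45,0.0878,-0.0004,0.0002,0.0064,-0.98,0.98,7.45,0.0878,-0.0005,0.0001,0.0064,-0.98,0.98,7.45,0.0878,-0.0006,0.0001,0.0064,-0.98,0.98,7.45,0.0878,-0.0007,0.0001,0.0064,-0.98,0.98,7.45,0.0878,-0.0008,0.0001,0.0064,-0.98,0.98,7.45,0.0878,-0.0009,0.0001,0.0063,-0.98,0.98,7.45,0.0878,-0.001,0.0001,0.0063,-0.98,0.98,7.45,0.0878,-0.0011,0.0001,0.0063,-0.98,0.98,7.45,0.0878,-0.0012,0.0002,0.0063,-0.98,0.98,7.45,0.0878,-0.0013,0.0002,0.0063,-0.98,0.98,7.45,0.0878,-0.0013,0.0003,0.0063,-0.98,0.98,7.45]'
python3 - <<'E'
from h import *
import time
im,d,c,X=snap("wrist");cv2.imwrite("pics/wrist4.png",im[:,:,::-1])
s=get_state();print(np.round(s["joint_positions"],2),s["ee_pos"])
O=(.4215,-.2493,0);a=np.radians(-65)
p3,R3=jugB(O,a,0,tilt=np.radians(15));plan(p3,R3,.0878,n=4)
E
```

```text
time_s: 10.8
ee_pos: [0.4096, -0.2155, 0.198]
tool_rot: [0.977, 0.213, -0.001, -0.002]
wrist_force: [1.4, 0.6, -0.6]
grip_width: 0.0878
time_s: 12.0
ee_pos: [0.4065, -0.2198, 0.1208]
tool_rot: [0.835, -0.535, 0.109, 0.071]
wrist_force: [0.9, 0.5, -0.0]
grip_width: 0.0877
[-0.44 -0.48  1.94 -0.17  1.49  2.27] [ 0.40607279 -0.21929471  0.1192897 ]
n 4 dist 0.096
0.0878,0.0005,-0.0005,0.0241,0.08,0.03,-0.15,
0.0878,0.0005,-0.0004,0.0241,0.08,0.03,-0.15,
0.0878,0.0005,-0.0004,0.0241,0.08,0.03,-0.15,
0.0878,0.0005,-0.0004,0.0241,0.08,0.03,-0.15,
```

View pics/wrist4.png

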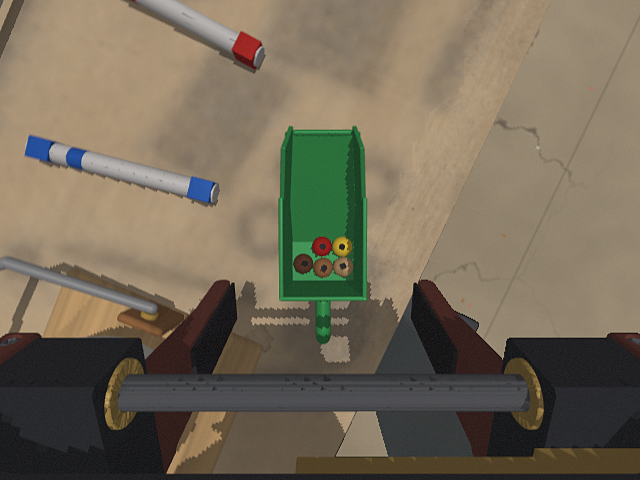

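The wrist view shows the jug between the fingers with all five beads at its back (295-350, 245-268). Next I'll descend and grip.

```bash
python3 -m jog '[0.0878,0.0005,-0.0004,0.0241,0,0,-0.15,0.0878,0.0005,-0.0004,0.0241,0,0,-0.15,0.0878,0.0005,-0.0004,0.0241,0,0,-0.15,0.0878,0.0005,-0.0004,0.0241,0,0,-0.15,0.0878,0,0,0,0,0,0,0.04,0,0,0,0,0,0,0.04,0,0,0,0,0,0,0.04,0,0,0,0,0,0,0.04,0,0,0,0,0,0,0.04,0,0,0,0,0,0,0.04,0,0,0,0,0,0]' 25
python3 - <<'E'
from h import *
p,R=pose();y=-R.apply([0,1,0]);yaw=np.arctan2(-y[0],y[1]);print(np.degrees(yaw),p)
# origin: centre between pads -> lateral from tool; along from O
O=np.array([.4215,-.2493]);x=np.array([np.cos(yaw),np.sin(yaw)]);g=p[:2]
lat=(g-O)@[-x[1],x[0]];O2=O+lat*np.array([-x[1],x[0]]);print("lat",lat,O2)
saverel((*O2,0),yaw,"/tmp/B.npz")
p0,R0=p,R
st=[((*O2,.05),yaw,0,2),((.41,-.25,.06),np.radians(0),0,9),((.41,-.24,.07),np.radians(54),0,8)]
for o,ya,t,n in st:
    q,Q=rel(o,ya,t,"/tmp/B.npz");plan(q,Q,.04,n=n,p0=p0,R0=R0);p0,R0=q,Q;b=best(q,Q);print(b[0].round(2),b[1:])
E
```

```text
time_s: 13.15
ee_pos: [0.4205, -0.2434, 0.0319]
tool_rot: [0.839, -0.528, 0.11, 0.071]
wrist_force: [-1.2, 1.1, 5.0]
grip_width: 0.0558
-64.35265141973966 [ 0.4205246  -0.24344686  0.03194489]
lat 0.0016541222498492167 [ 0.42299115 -0.24858404]
n 2 dist 0.05
0.04,0.0065,0.0001,-0.0241,-0,0,0,
0.04,0.0065,0.0001,-0.0241,-0,0,0,
[-0.48 -0.41  1.95 -0.16  1.39  2.22] (np.float64(9.331199964942716e-16), np.float64(4.64065478092626e-13))
n 9 dist 0.02
0.04,0.0002,0.0019,-0.0011,1.86,0.02,-6.9,
0.04,-0.0001,0.0019,-0.0012,1.86,0.02,-6.9,
0.04,-0.0003,0.0019,-0.0012,1.86,0.02,-6.9,
0.04,-0.0005,0.0018,-0.0013,1.86,0.02,-6.9,
0.04,-0.0007,0.0016,-0.0013,1.86,0.02,-6.9,
0.04,-0.0009,0.0015,-0.0014,1.86,0.02,-6.9,
0.04,-0.0011,0.0013,-0.0014,1.86,0.02,-6.9,
0.04,-0.0012,0.0012,-0.0015,1.86,0.02,-6.9,
0.04,-0.0014,0.001,-0.0015,1.86,0.02,-6.9,
[-0.76 -0.46  1.97  0.18  1.44  0.81] (np.float64(3.316878384010732e-15), np.float64(2.256345454618133e-12))
n 8 dist 0.012
0.04,0.0006,-0.0007,-0.0011,1.76,0.02,-6.52,
0.04,0.0007,-0.0006,-0.0011,1.76,0.02,-6.52,
0.04,0.0008,-0.0006,-0.0011,1.76,0.02,-6.52,
0.04,0.0008,-0.0005,-0.0011,1.76,0.02,-6.52,
0.04,0.0009,-0.0005,-0.0011,1.76,0.02,-6.52,
0.04,0.0009,-0.0004,-0.001,1.76,0.02,-6.52,
0.04,0.001,-0.0003,-0.001,1.76,0.02,-6.52,
0.04,0.001,-0.0002,-0.001,1.76,0.02,-6.52,
[-0.81 -0.24  1.78  0.26  1.64 -0.16] (np.float64(4.1712730152647424e-13), np.float64(1.8527453736146614e-10))
```

```bash
python3 -m jog '[0.04,0.0065,0.0001,-0.0241,0,0,0,0.04,0.0065,0.0001,-0.0241,0,0,0,0.04,0.0002,0.0019,-0.0011,1.86,0.02,-6.9,0.04,-0.0001,0.0019,-0.0012,1.86,0.02,-6.9,0.04,-0.0003,0.0019,-0.0012,1.86,0.02,-6.9,0.04,-0.0005,0.0018,-0.0013,1.86,0.02,-6.9,0.04,-0.0007,0.0016,-0.0013,1.86,0.02,-6.9,0.04,-0.0009,0.0015,-0.0014,1.86,0.02,-6.9,0.04,-0.0011,0.0013,-0.0014,1.86,0.02,-6.9,0.04,-0.0012,0.0012,-0.0015,1.86,0.02,-6.9,0.04,-0.0014,0.001,-0.0015,1.86,0.02,-6.9]'
python3 -m jog '[0.04,0.0006,-0.0007,-0.0011,1.76,0.02,-6.52,0.04,0.0007,-0.0006,-0.0011,1.76,0.02,-6.52,0.04,0.0008,-0.0006,-0.0011,1.76,0.02,-6.52,0.04,0.0008,-0.0005,-0.0011,1.76,0.02,-6.52,0.04,0.0009,-0.0005,-0.0011,1.76,0.02,-6.52,0.04,0.0009,-0.0004,-0.001,1.76,0.02,-6.52,0.04,0.001,-0.0003,-0.001,1.76,0.02,-6.52,0.04,0.001,-0.0002,-0.001,1.76,0.02,-6.52,0.04,0,0,0,0,0,0,0.04,0,0,0,0,0,0]'
python3 - <<'E'
from h import *
s=get_state();p,R=pose();print(np.round(s["joint_positions"],2),s["grip_width"])
ph=np.radians(54);dr=np.array([np.cos(ph),np.sin(ph)])
def P(tip,inset,z):
    RJ=Ro.from_euler("z",ph)*Ro.from_euler("y",np.radians(tip));o=np.r_[BOWL-inset*dr,z]-RJ.apply([.065,0,.06]);print("tip",tip,"o",o.round(3));return rel(o,ph,np.radians(tip),"/tmp/B.npz")
q=rel((.41,-.24,.07),ph,0,"/tmp/B.npz");print("err",(p-q[0]).round(4),np.degrees((R.inv()*q[1]).magnitude()))
p0,R0=p,R
for a in ((20,.05,.15),(32,.024,.11)):
    q,Q=P(*a);plan(q,Q,.04,p0=p0,R0=R0);p0,R0=q,Q;b=best(q,Q);print(b[0].round(2),b[1:])
for n in ("side","scene"):
    im,d,c,X=snap(n);cv2.imwrite(f"pics/{n}5.png",im[:,:,::-1])
E
```

```text
time_s: 14.25
ee_pos: [0.4035, -0.2494, 0.09]
tool_rot: [0.991, 0.002, 0.13, 0.0]
wrist_force: [0.5, 0.5, -2.4]
grip_width: 0.056
time_s: 15.25
ee_pos: [0.4064, -0.2442, 0.1]
tool_rot: [0.884, 0.449, 0.117, -0.06]
wrist_force: [0.7, 1.1, -2.4]
grip_width: 0.0561
[-0.8  -0.24  1.78  0.26  1.64 -0.16] 0.05606573269040103
err [-0.0003  0.0004 -0.0019] 0.2743901176696947
tip 20 o [ 0.43  -0.176  0.116]
n 3 dist 0.091
0.04,0.0282,-0.007,-0.0089,-0.06,-6.66,-0.09,
0.04,0.027,-0.007,-0.0121,-0.06,-6.66,-0.09,
0.04,0.0255,-0.0069,-0.0152,-0.06,-6.66,-0.09,
[-0.39 -0.26  1.69 -0.08  1.72  0.23] (np.float64(2.2887833992611187e-16), np.float64(9.74935065367469e-15))
tip 32 o [ 0.442 -0.159  0.094]
n 2 dist 0.036
0.04,0.0146,-0,0.0109,0.01,-6,-0.02,
0.04,0.0156,-0,0.0093,0.01,-6,-0.02,
[-0.2  -0.14  1.66 -0.27  1.74  0.4 ] (np.float64(7.473417450352271e-17), np.float64(2.2167832975906646e-14))
```

View pics/side5.png

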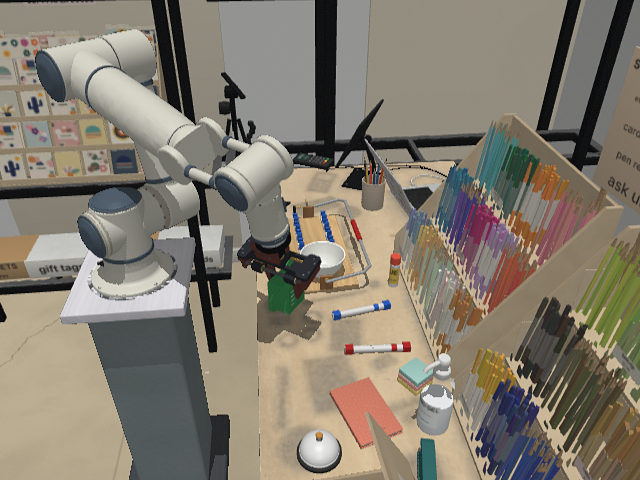

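Side view: the jug at (285,290) is held with its spout towards the bowl (322,258). Moving to the pre-pour pose.

```bash
python3 -m jog '[0.04,0.0282,-0.007,-0.0089,0,-6.66,0,0.04,0.027,-0.007,-0.0121,0,-6.66,0,0.04,0.0255,-0.0069,-0.0152,0,-6.66,0,0.04,0,0,0,0,0,0,0.04,0,0,0,0,0,0]'
python3 - <<'E'
from h import *
p,R=pose();ph=np.radians(54);dr=np.array([np.cos(ph),np.sin(ph)])
def P(tip,inset,z):
    RJ=Ro.from_euler("z",ph)*Ro.from_euler("y",np.radians(tip));o=np.r_[BOWL-inset*dr,z]-RJ.apply([.065,0,.06]);return rel(o,ph,np.radians(tip),"/tmp/B.npz")
p0,R0=p,R
for t,i,z in ((32,.024,.112),(38,.024,.105),(44,.024,.10),(50,.024,.1),(56,.024,.1),(62,.024,.1),(66,.024,.1)):
    q,Q=P(t,i,z);print(t,end=" ");plan(q,Q,.04,n=3 if t==32 else 2,p0=p0,R0=R0);p0,R0=q,Q;b=best(q,Q);print(b[0].round(2),b[1:])
E
```

```text
time_s: 15.85
ee_pos: [0.4344, -0.1696, 0.1488]
tool_rot: [0.889, 0.455, -0.037, 0.02]
wrist_force: [-0.1, 0.1, -2.9]
grip_width: 0.0561
32 n 3 dist 0.034
0.04,0.0091,0.0001,0.007,-0.01,-4.02,0.04,
0.04,0.0095,0.0001,0.0063,-0.01,-4.02,0.04,
0.04,0.0099,0.0001,0.0056,-0.01,-4.02,0.04,
[-0.2  -0.14  1.66 -0.27  1.74  0.4 ] (np.float64(3.608224830031759e-16), np.float64(2.981504955867712e-14))
38 n 2 dist 0.002
0.04,0.0008,0,-0.0006,0,-3,-0.01,
0.04,0.0007,0,-0.0007,0,-3,-0.01,
[-0.13 -0.08  1.63 -0.36  1.78  0.45] (np.float64(1.9309584077171856e-15), np.float64(7.221072968695911e-13))
44 n 2 dist 0.004
0.04,0.0007,0,-0.0017,0,-3,-0.01,
0.04,0.0006,0,-0.0017,0,-3,-0.01,
[-0.08 -0.03  1.59 -0.44  1.83  0.49] (np.float64(3.621863337732436e-15), np.float64(9.090330476431161e-13))
50 n 2 dist 0.008
0.04,-0.0002,0,-0.004,0,-3,-0.01,
0.04,-0.0005,0,-0.004,0,-3,-0.01,
[-0.03  0.03  1.55 -0.52  1.88  0.52] (np.float64(1.0265811539126828e-15), np.float64(1.1646542433982747e-13))
56 n 2 dist 0.008
0.04,-0.0002,0,-0.004,0,-3,-0.01,
0.04,-0.0005,0,-0.004,0,-3,-0.01,
[ 0.02  0.1   1.52 -0.6   1.94  0.55] (np.float64(5.229698457296965e-15), np.float64(7.187033196999884e-13))
62 n 2 dist 0.008
0.04,-0.0002,0,-0.004,0,-3,-0.01,
0.04,-0.0005,0,-0.004,0,-3,-0.01,
[ 0.06  0.16  1.48 -0.67  1.99  0.56] (np.float64(5.23691153334427e-16), np.float64(1.6399144735446044e-13))
66 n 2 dist 0.005
0.04,-0.0002,0,-0.0026,0,-2,-0.01,
0.04,-0.0003,0,-0.0026,0,-2,-0.01,
[ 0.09  0.21  1.46 -0.72  2.03  0.57] (np.float64(9.081800781031811e-15), np.float64(2.624795988143981e-12))
```

```bash
python3 -m jog '[0.04,0.0091,0.0001,0.007,0,-4.02,0,0.04,0.0095,0.0001,0.0063,0,-4.02,0,0.04,0.0099,0.0001,0.0056,0,-4.02,0,0.04,0.0008,0,-0.0006,0,-3,0,0.04,0.0007,0,-0.0007,0,-3,0,0.04,0.0007,0,-0.0017,0,-3,0,0.04,0.0006,0,-0.0017,0,-3,0,0.04,-0.0002,0,-0.004,0,-3,0,0.04,-0.0005,0,-0.004,0,-3,0,0.04,0,0,0,0,0,0,0.04,0,0,0,0,0,0,0.04,0,0,0,0,0,0]'
python3 - <<'E'
from h import *
for n in ("wrist","scene"):
    im,d,c,X=snap(n);cv2.imwrite(f"pics/{n}6.png",im[:,:,::-1])
p,R=pose();print(p,R.apply([0,0,1]).round(3))
E
```

```text
time_s: 17.05
ee_pos: [0.4527, -0.146, 0.1358]
tool_rot: [0.851, 0.432, -0.267, 0.136]
wrist_force: [-0.5, -0.2, -1.8]
grip_width: 0.0557
[ 0.4529401  -0.14562375  0.13612301] [-0.336 -0.463 -0.82 ]
```

View pics/wrist6.png

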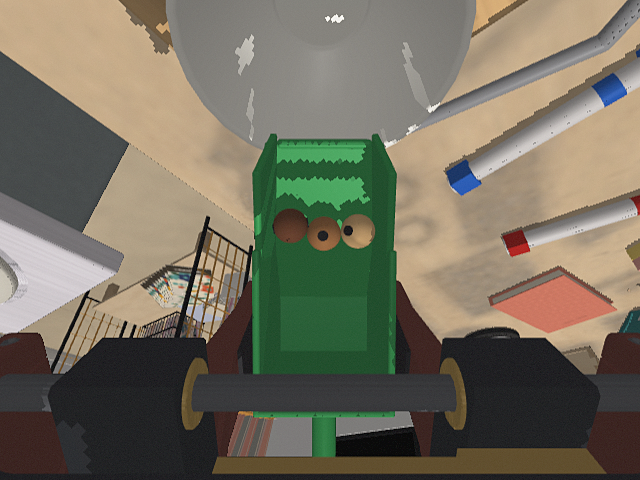

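```bash
python3 - <<'E'
from h import *
im=cv2.imread("pics/scene6.png");cv2.imwrite("pics/scene6z.png",cv2.resize(im[200:380,220:460],None,fx=3,fy=3))
im,d,c,X=snap("wrist");cv2.imwrite("pics/wrist6b.png",im[:,:,::-1])
E
```

```text
(no output)
```

View pics/scene6z.png

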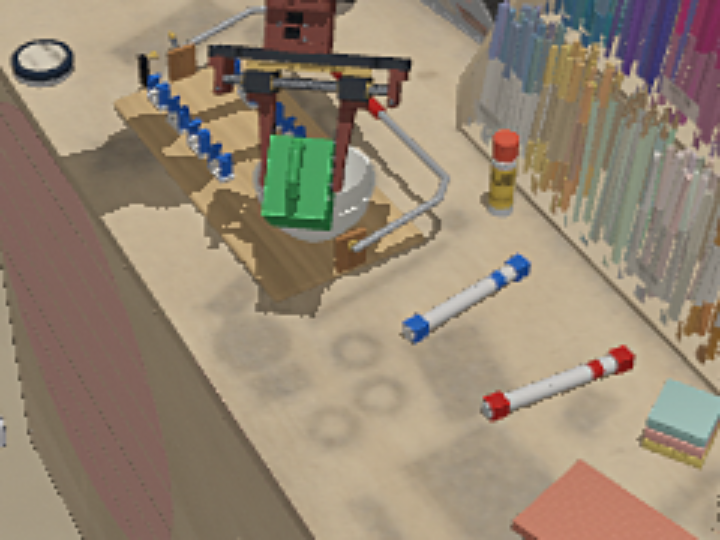

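View pics/wrist6b.png

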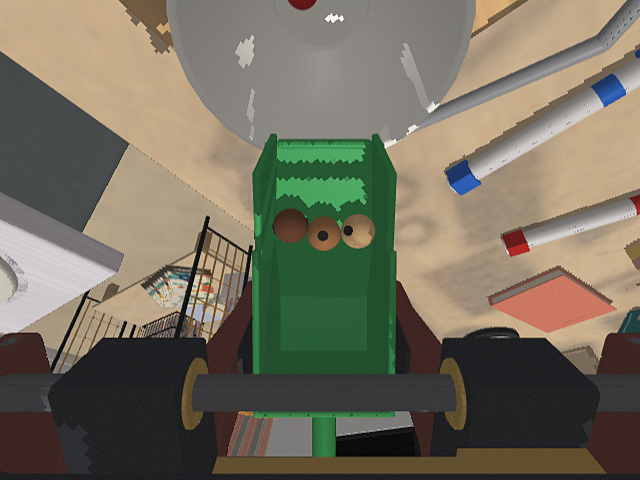

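Red is visible in the bowl (302,2), and the three brown beads sit in a row at (325,230). Tipping further.

```bash
python3 -m jog '[0.04,-0.0002,0,-0.004,0,-3,0,0.04,-0.0005,0,-0.004,0,-3,0,0.04,-0.0002,0,-0.004,0,-3,0,0.04,-0.0005,0,-0.004,0,-3,0,0.04,0,0,0,0,0,0,0.04,0,0,0,0,0,0,0.04,0,0,0,0,0,0,0.04,0,0,0,0,0,0,0.04,0,0,0,0,0,0]'
python3 - <<'E'
from h import *
im,d,c,X=snap("wrist");cv2.imwrite("pics/wrist7.png",im[:,:,::-1])
E
```

```text
time_s: 18.1
ee_pos: [0.4585, -0.1378, 0.1496]
tool_rot: [0.818, 0.416, -0.354, 0.181]
wrist_force: [-0.2, 0.3, -2.1]
grip_width: 0.0557
```

View pics/wrist7.png

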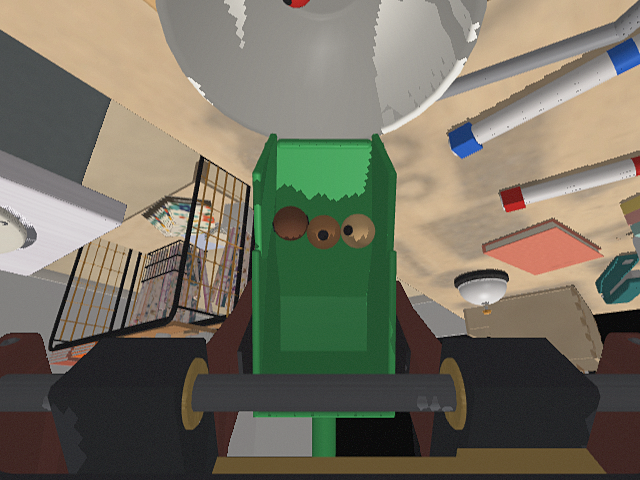

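The three beads are bridging side by side, so a gentle sideways shake should break them up.

```bash
python3 -m jog '[0.04,0,0.008,0,6,0,0,0.04,0,-0.008,0,-6,0,0,0.04,0,-0.008,0,-6,0,0,0.04,0,0.008,0,6,0,0,0.04,0,0.008,0,6,0,0,0.04,0,-0.008,0,-6,0,0,0.04,0,0,0,0,0,0,0.04,0,0,0,0,0,0,0.04,0,0,0,0,0,0]'
python3 - <<'E'
from h import *
im,d,c,X=snap("wrist");cv2.imwrite("pics/wrist8.png",im[:,:,::-1])
E
```

```text
time_s: 19.05
ee_pos: [0.4601, -0.1361, 0.1527]
tool_rot: [0.818, 0.416, -0.353, 0.182]
wrist_force: [0.3, -0.6, -2.3]
grip_width: 0.0557
```

View pics/wrist8.png

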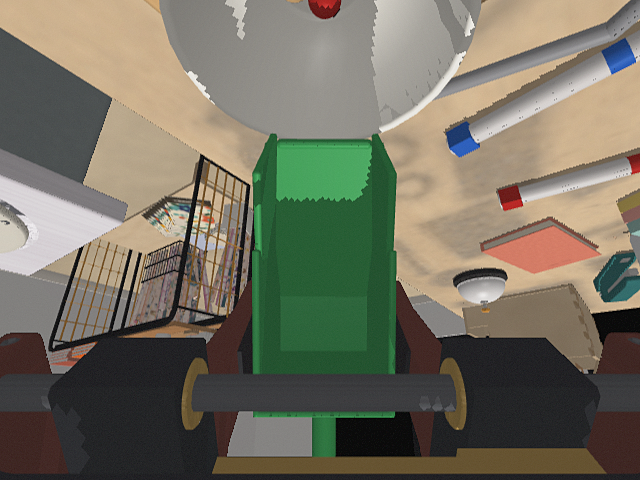

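The jug is empty. Next: tip it back and stand it, still facing the bowl.

```bash
python3 - <<'E'
from h import *
p,R=pose();ph=np.radians(54);dr=np.array([np.cos(ph),np.sin(ph)])
def P(tip,inset,z):
    RJ=Ro.from_euler("z",ph)*Ro.from_euler("y",np.radians(tip));o=np.r_[BOWL-inset*dr,z]-RJ.apply([.065,0,.06]);return rel(o,ph,np.radians(tip),"/tmp/B.npz")
p0,R0=p,R
for q,Q in (P(36,.03,.12),P(18,.06,.16),rel((.405,-.215,.06),ph,0,"/tmp/B.npz")):
    plan(q,Q,.04,p0=p0,R0=R0);p0,R0=q,Q;b=best(q,Q);print(b[0].round(2),b[1:])
E
```

```text
n 4 dist 0.026
0.04,-0.0012,-0.0002,0.0063,-0.01,6.48,-0.04,
0.04,-0.0019,-0.0002,0.0062,-0.01,6.48,-0.04,
0.04,-0.0026,-0.0002,0.0059,-0.01,6.48,-0.04,
0.04,-0.0032,-0.0002,0.0056,-0.01,6.48,-0.04,
[-0.16 -0.12  1.63 -0.33  1.79  0.42] (np.float64(1.1683745737483645e-15), np.float64(1.9666304758181837e-13))
n 3 dist 0.036
0.04,-0.012,-0,-0.0012,-0.01,6,0.02,
0.04,-0.0118,-0,-0.0025,-0.01,6,0.02,
0.04,-0.0115,0,-0.0037,-0.01,6,0.02,
[-0.43 -0.27  1.69 -0.05  1.73  0.19] (np.float64(2.830524433501838e-16), np.float64(7.000356600697783e-14))
n 3 dist 0.079
0.04,-0.0149,0.0008,0.0219,-0.01,6,0.02,
0.04,-0.0171,0.0008,0.0202,-0.01,6,0.02,
0.04,-0.0191,0.0008,0.0183,-0.01,6,0.02,
[-0.78 -0.29  1.84  0.26  1.63 -0.14] (np.float64(4.75098925995612e-16), np.float64(3.5103368634103545e-14))
```

```bash
python3 -m jog '[0.04,-0.0012,-0.0002,0.0063,0,6.48,0,0.04,-0.0019,-0.0002,0.0062,0,6.48,0,0.04,-0.0026,-0.0002,0.0059,0,6.48,0,0.04,-0.0032,-0.0002,0.0056,0,6.48,0,0.04,-0.012,0,-0.0012,0,6,0,0.04,-0.0118,0,-0.0025,0,6,0,0.04,-0.0115,0,-0.0037,0,6,0,0.04,-0.0149,0.0008,0.0219,0,6,0,0.04,-0.0171,0.0008,0.0202,0,6,0,0.04,-0.0191,0.0008,0.0183,0,6,0,0.04,0,0,0,0,0,0,0.04,0,0,0,0,0,0]'
python3 - <<'E'
from h import *
q,Q=rel((.405,-.215,.0015),np.radians(54),0,"/tmp/B.npz");plan(q,Q,.04,n=4);print(get_state()["grip_width"])
E
```

```text
time_s: 20.3
ee_pos: [0.4002, -0.2208, 0.091]
tool_rot: [0.884, 0.449, 0.116, -0.058]
wrist_force: [0.9, -0.5, -1.0]
grip_width: 0.0561
n 4 dist 0.058
0.04,-0.0032,0.0001,0.014,-0.01,0.05,-0.06,
0.04,-0.0033,0.0001,0.014,-0.01,0.05,-0.06,
0.04,-0.0033,0.0001,0.014,-0.01,0.05,-0.06,
0.04,-0.0033,0.0001,0.014,-0.01,0.05,-0.06,
0.05612551750422063
```

```bash
python3 -m jog '[0.04,-0.0032,0.0001,0.014,0,0.05,-0.06,0.04,-0.0033,0.0001,0.014,0,0.05,-0.06,0.04,-0.0033,0.0001,0.014,0,0.05,-0.06,0.04,-0.0033,0.0001,0.014,0,0.05,-0.06,0.04,0,0,0,0,0,0,0.04,0,0,0,0,0,0,0.04,0,0,0,0,0,0]'
python3 -c "
from h import *
p,R=pose();print(p,'target',rel((.405,-.215,.0),np.radians(54),0,'/tmp/B.npz')[0],R.apply([0,0,1]))"
```

```text
time_s: 21.0
ee_pos: [0.4025, -0.2182, 0.0325]
tool_rot: [0.882, 0.452, 0.118, -0.059]
wrist_force: [0.9, 0.5, -1.2]
grip_width: 0.0556
[ 0.40249211 -0.21822325  0.03247315] target [ 0.40165042 -0.2196103   0.03194489] [ 0.15408161  0.21132665 -0.96519423]
```

```bash
python3 -m jog '[0.04,-0.0002,0,0.0008,0,0,0,0.04,0,0,0,0,0,0,0.0878,0,0,0,0,0,0,0.0878,0,0,0,0,0,0,0.0878,0,0,0,0,0,0,0.0878,0,0,0,0,0,0,0.0878,0,0,-0.03,0,0,0,0.0878,0,0,-0.04,0,0,0,0.0878,0,0,-0.04,0,0,0,0.0878,0,0,-0.04,0,0,0,0.0878,0,0,-0.04,0,0,0,0.0878,0,0,0,0,0,0]'
python3 - <<'E'
from h import *
im,d,c,X=snap("wrist");cv2.imwrite("pics/wrist9.png",im[:,:,::-1])
s=get_state();print(np.round(s["joint_positions"],2),s["ee_pos"])
E
```

```text
time_s: 22.2
ee_pos: [0.3739, -0.2606, 0.2216]
tool_rot: [0.882, 0.452, 0.119, -0.054]
wrist_force: [-0.1, -1.1, 1.1]
grip_width: 0.088
[-0.88 -0.29  1.62  0.27  1.87 -0.18] [ 0.37366932 -0.25985682  0.21847981]
```

View pics/wrist9.png

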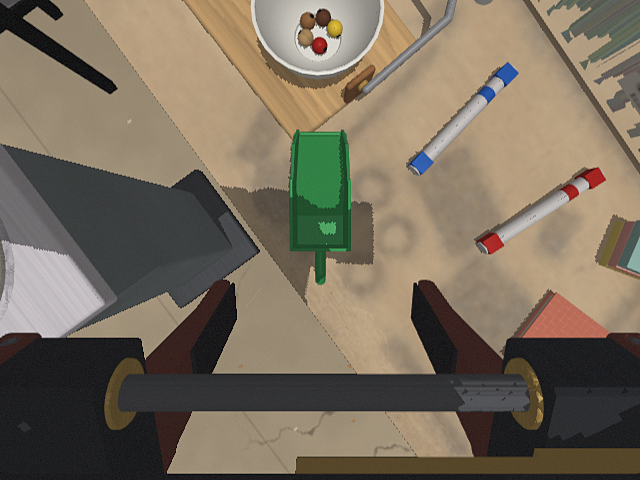

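All five beads lie in the bowl at (320,30), and the empty jug stands upright facing it. Next, measure the markers from this view.

```bash
cat >> h.py <<'E'
def marker(col,cam="wrist",X=None,lab=True):
    im,d,c,X=snap(cam)
    out=[]
    for r in trace(f"marker_{col}_center",cam)[:3]:
        if r["p"]<.3: continue
        m=r["pixels"];P=X[m];P=P[np.isfinite(P).all(1)];P=P[(P[:,2]>.008)&(P[:,2]<.06)] if cam!="x" else P
        if len(P)<30: continue
        rr=cv2.minAreaRect(P[:,:2].astype(np.float32));b=cv2.boxPoints(rr)
        e=b[1]-b[0] if np.linalg.norm(b[1]-b[0])>np.linalg.norm(b[2]-b[1]) else b[2]-b[1]
        yaw=np.degrees(np.arctan2(e[1],e[0]));yaw=(yaw+90)%180-90
        print("marker",col,cam,round(r["p"],2),len(P),"c",np.round(rr[0],4),"size",np.round(sorted(rr[1]),4),"yaw",round(float(yaw),1),"z",np.percentile(P[:,2],[5,50,95]).round(4))
        out.append((rr[0],yaw))
    return out
E
python3 - <<'E'
from h import *
for i in (0,1,2,3): marker(i)
for i in (1,2): marker(i,"side")
p1=np.array([.585,-.225,.18]);R1=rot_cols(np.radians(10.8))
plan(p1,R1,.0878);b=best(p1,R1);print(b[0].round(2),b[1:])
E
```

```text
marker 0 wrist 0.55 16888 c [ 0.5064 -0.0508] size [0.17   0.1992] yaw -87.7 z [0.0103 0.0123 0.0515]
marker 1 wrist 0.97 2202 c [ 0.586  -0.2255] size [0.0169 0.151 ] yaw 10.6 z [0.0108 0.0152 0.0172]
marker 2 wrist 0.69 2281 c [ 0.5996 -0.3557] size [0.0177 0.1517] yaw -2.8 z [0.01   0.0151 0.0172]
marker 3 wrist 0.3 17085 c [ 0.5086 -0.0511] size [0.1743 0.1987] yaw -87.6 z [0.0103 0.0124 0.0516]
marker 1 side 0.84 279 c [ 0.5844 -0.233 ] size [0.0207 0.1443] yaw 8.7 z [0.0093 0.0149 0.0193]
marker 1 side 0.43 1015 c [ 0.4205 -0.1982] size [0.0593 0.202 ] yaw 53.5 z [0.0144 0.0405 0.0583]
marker 1 side 0.34 3332 c [0.5062 0.0246] size [0.1751 0.4093] yaw -87.5 z [0.0102 0.0152 0.0552]
marker 2 side 0.57 462 c [ 0.5997 -0.3598] size [0.0223 0.1509] yaw -2.3 z [0.0094 0.0155 0.0195]
n 6 dist 0.217
0.0878,0.0227,0.0254,0.0123,-0.94,-2.41,7.2,
0.0878,0.0262,0.0221,0.0116,-0.94,-2.41,7.2,
0.0878,0.0293,0.0184,0.0108,-0.94,-2.41,7.2,
0.0878,0.0318,0.0144,0.0098,-0.94,-2.41,7.2,
0.0878,0.0337,0.0102,0.0086,-0.94,-2.41,7.2,
0.0878,0.035,0.0057,0.0073,-0.94,-2.41,7.2,
[-0.42  0.16  1.23  0.    1.75  0.96] (np.float64(0.0), np.float64(2.9150265159505445e-14))
```

```bash
python3 -m jog '[0.0878,0.0227,0.0254,0.0123,-0.94,-2.41,7.2,0.0878,0.0262,0.0221,0.0116,-0.94,-2.41,7.2,0.0878,0.0293,0.0184,0.0108,-0.94,-2.41,7.2,0.0878,0.0318,0.0144,0.0098,-0.94,-2.41,7.2,0.0878,0.0337,0.0102,0.0086,-0.94,-2.41,7.2,0.0878,0.035,0.0057,0.0073,-0.94,-2.41,7.2,0.0878,0,0,0,0,0,0,0.0878,0,0,0,0,0,0]'
python3 - <<'E'
from h import *
m=marker(1)[0];p=np.r_[m[0],.004];R=rot_cols(np.radians(m[1]))
print(pose()[0]);plan(p,R,.05,n=5)
E
```

```text
time_s: 23.65
ee_pos: [0.5852, -0.2245, 0.1783]
tool_rot: [0.995, 0.095, -0.001, -0.001]
wrist_force: [-0.2, -0.8, 0.5]
grip_width: 0.088
marker 1 wrist 0.89 2623 c [ 0.5861 -0.2261] size [0.016  0.1498] yaw 10.6 z [0.011  0.0152 0.0171]
[ 0.58442289 -0.22566545  0.18108164]
n 5 dist 0.177
0.05,0.0003,0.0001,0.0354,0.01,-0.01,0.03,
0.05,0.0003,0.0001,0.0354,0.01,-0.01,0.03,
0.05,0.0003,0.0001,0.0354,0.01,-0.01,0.03,
0.05,0.0003,0.0001,0.0354,0.01,-0.01,0.03,
0.05,0.0003,0.0001,0.0354,0.01,-0.01,0.03,
```

```bash
python3 -m jog '[0.05,0.0003,0.0001,0.035,0,0,0,0.05,0.0003,0.0001,0.035,0,0,0,0.05,0.0003,0.0001,0.035,0,0,0,0.05,0.0003,0.0001,0.035,0,0,0,0.05,0.0003,0.0001,0.032,0,0,0,0.05,0,0,0,0,0,0,0.05,0,0,0,0,0,0]'
python3 - <<'E'
from h import *
for i in range(4):
    s=get_state();print(np.round(s["ee_pos"],4),fk(s["joint_positions"],ARM)[0].round(4),np.round(s["wrist_force"],1),s["grip_width"]);get_image("side")
E
```

```text
time_s: 24.45
ee_pos: [0.5861, -0.2263, 0.01]
tool_rot: [0.996, 0.093, 0.001, 0.0]
wrist_force: [0.1, -0.3, 0.6]
grip_width: 0.0501
[ 0.5861 -0.2263  0.01  ] [ 0.587  -0.2266  0.0103] [ 0.1 -0.3  0.6] 0.05013575181062247
[ 0.5872 -0.2265  0.0115] [ 0.5881 -0.2268  0.0117] [-0.   0.7  0.1] 0.05008300868841576
[ 0.5878 -0.2266  0.012 ] [ 0.5887 -0.2269  0.0123] [-0.1 -0.7  0.5] 0.05027921302943163
[ 0.588  -0.2265  0.012 ] [ 0.5889 -0.2268  0.0122] [ 0.1 -0.3 -0. ] 0.05001887762378035
```

```bash
python3 -m jog '[0.05,-0.0015,0,0.007,0,0,0,0.05,0,0,0,0,0,0,0.05,0,0,0,0,0,0,0.05,0,0,0,0,0,0,0.05,0,0,0,0,0,0]'
python3 - <<'E'
from h import *
s=get_state();print(np.round(s["ee_pos"],4),np.round(s["wrist_force"],1))
E
python3 -m jog '[0.005,0,0,0,0,0,0,0.005,0,0,0,0,0,0,0.005,0,0,0,0,0,0,0.005,0,0,0,0,0,0,0.005,0,0,0,0,0,0,0.005,0,0,0,0,0,0]' 45
```

```text
time_s: 25.15
ee_pos: [0.5852, -0.2257, 0.0012]
tool_rot: [0.996, 0.094, 0.0, -0.0]
wrist_force: [-0.3, -0.0, 0.4]
grip_width: 0.05
[ 0.5852 -0.2257  0.0012] [-0.3 -0.   0.4]
time_s: 25.75
ee_pos: [0.5851, -0.2257, 0.0012]
tool_rot: [0.996, 0.094, 0.0, 0.0]
wrist_force: [0.3, -0.3, -0.2]
grip_width: 0.015
```

```bash
python3 - <<'E'
from h import *
p,R=pose();p1=p+[0,0,.14];plan(p1,R,.005,p0=p,R0=R)
p2=np.array([.4985,.136,.14]);R2=rot_cols(np.radians(2.34));plan(p2,R2,.005,p0=p1,R0=R);print(best(p2,R2)[0].round(2))
E
```

```text
n 4 dist 0.14
0.005,0,0,-0.035,0,0,0,
0.005,0,0,-0.035,0,0,0,
0.005,0,0,-0.035,0,0,0,
0.005,0,0,-0.035,0,0,0,
n 9 dist 0.372
0.005,-0.0019,-0.0413,0.0001,0,-0,0.94,
0.005,-0.0026,-0.0412,0.0001,0,-0,0.94,
0.005,-0.0033,-0.0412,0.0001,0,-0,0.94,
0.005,-0.004,-0.0411,0.0001,0,-0,0.94,
0.005,-0.0046,-0.0411,0.0001,0,-0,0.94,
0.005,-0.0053,-0.041,0.0001,0,-0,0.94,
0.005,-0.006,-0.0409,0.0001,0,-0,0.94,
0.005,-0.0066,-0.0408,0.0001,0,-0,0.94,
0.005,-0.0073,-0.0407,0.0001,0,-0,0.94,
[ 0.2  -0.14  1.6   0.    1.68  1.73]
```

```bash
python3 -m jog '[0.005,0,0,-0.035,0,0,0,0.005,0,0,-0.035,0,0,0,0.005,0,0,-0.035,0,0,0,0.005,0,0,-0.035,0,0,0]'
python3 -m jog '[0.005,-0.0019,-0.0413,0,0,0,0.94,0.005,-0.0026,-0.0412,0,0,0,0.94,0.005,-0.0033,-0.0412,0,0,0,0.94,0.005,-0.004,-0.0411,0,0,0,0.94,0.005,-0.0046,-0.0411,0,0,0,0.94,0.005,-0.0053,-0.041,0,0,0,0.94,0.005,-0.006,-0.0409,0,0,0,0.94,0.005,-0.0066,-0.0408,0,0,0,0.94,0.005,-0.0073,-0.0407,0,0,0,0.94,0.005,0,0,0,0,0,0,0.005,0,0,0,0,0,0,0.005,0,0,0,0,0,0]'
cat > clips.py <<'E'
from h import *
def clips():
    im,d,c,X=snap("wrist")
    hsv=cv2.cvtColor(im,cv2.COLOR_RGB2HSV);m=cv2.inRange(hsv,(105,120,50),(130,255,255))>0
    m&=np.isfinite(X[...,2])&(X[...,2]>.02)&(X[...,2]<.05)
    n,lab,stt,cen=cv2.connectedComponentsWithStats(m.astype(np.uint8))
    for i in range(1,n):
        if stt[i,4]>25:
            P=X[lab==i];T=P[P[:,2]>.036];print(cen[i].round(),stt[i,4],"mean",np.nanmean(P,0).round(4),"ymin/max",np.percentile(P[:,1],[3,97]).round(4),"x",np.percentile(P[:,0],[3,97]).round(4))
    return im
E
python3 - <<'E'
from clips import *
im=clips();cv2.imwrite("pics/wrist10.png",im[:,:,::-1]);s=get_state();print(s["ee_pos"],s["grip_width"])
E
```

```text
time_s: 26.15
ee_pos: [0.5849, -0.2256, 0.1425]
tool_rot: [0.996, 0.094, -0.0, -0.0]
wrist_force: [0.1, -0.2, -0.8]
grip_width: 0.0151
time_s: 27.35
ee_pos: [0.4989, 0.1352, 0.1411]
tool_rot: [1.0, 0.02, 0.0, 0.0]
wrist_force: [1.4, 0.3, -0.2]
grip_width: 0.015
[245. 184.] 200 mean [0.5403 0.1944 0.0412] ymin/max [0.1909 0.1981] x [0.5337 0.5464]
[274. 184.] 262 mean [0.5407 0.174  0.0393] ymin/max [0.1709 0.1785] x [0.5344 0.5469]
[369. 184.] 260 mean [0.5437 0.1041 0.0392] ymin/max [0.0995 0.1073] x [0.5372 0.55  ]
[398. 184.] 204 mean [0.545  0.0836 0.0411] ymin/max [0.0798 0.0871] x [0.5383 0.5511]
[430. 183.] 338 mean [0.5455 0.0589 0.0373] ymin/max [0.0539 0.0615] x [0.5393 0.5515]
[459. 183.] 243 mean [0.5467 0.0379 0.0381] ymin/max [0.0347 0.0415] x [0.54   0.5528]
[252. 289.] 196 mean [0.4558 0.1914 0.0388] ymin/max [0.1874 0.1947] x [0.4483 0.4611]
[279. 289.] 232 mean [0.4559 0.1704 0.038 ] ymin/max [0.1674 0.175 ] x [0.4486 0.4619]
[365. 289.] 223 mean [0.459  0.1007 0.0384] ymin/max [0.0959 0.1038] x [0.4519 0.4647]
[391. 289.] 198 mean [0.4604 0.0797 0.0388] ymin/max [0.0763 0.0836] x [0.4525 0.4656]
[421. 289.] 286 mean [0.4604 0.0554 0.0368] ymin/max [0.0505 0.0579] x [0.4535 0.4666]
[448. 288.] 221 mean [0.4619 0.034  0.0371] ymin/max [0.0313 0.0378] x [0.4545 0.4675]
[0.49898478 0.13492988 0.14114299] 0.014950567956334426
```

View pics/wrist10.png

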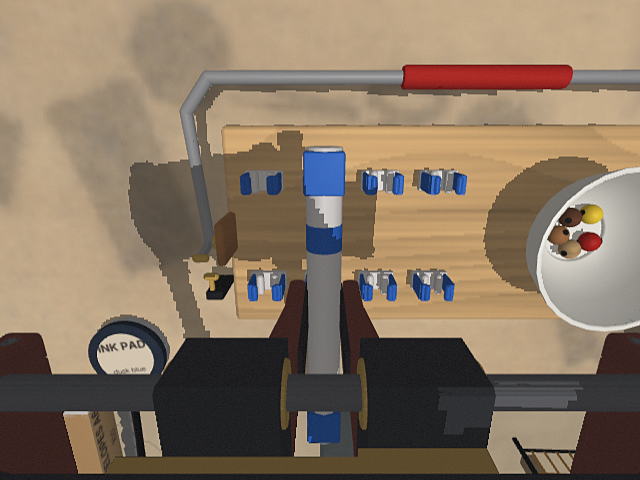

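```bash
python3 - <<'E'
from h import *
im,d,c,X=snap("wrist");p,R=pose();print(p)
m=np.isfinite(X[...,2])&(X[...,2]>.135)&(X[...,2]<.165);m[:148]=0;m[232:]=0;m[:,300:350]&=True;m[:,:300]=0;m[:,350:]=0
L=(X[m]-p)@R.as_matrix()
for a in (.02,.03,.04,.05,.06,.07):
    k=L[abs(L[:,0]-a)<.004]
    if len(k)>10: print(a,len(k),np.percentile(k[:,1],[3,50,97]).round(4),np.percentile(k[:,2],[3,97]).round(4))
print(L[:,0].max())
E
```

```text
[0.4990048  0.13482854 0.14112121]
0.04 318 [-0.0084 -0.001   0.0069] [-0.0155 -0.0086]
0.05 667 [-0.0079 -0.001   0.0064] [-0.0155 -0.0086]
0.06 798 [-0.0087 -0.0006  0.0072] [-0.0165 -0.0141]
0.07 873 [-0.0086 -0.001   0.007 ] [-0.0166 -0.0139]
0.07497603464442026
```

```bash
python3 -m jog '[0.005,0.001,-0.0016,0.031,0,0,0,0.005,0,0,0.031,0,0,0,0.005,0,0,0.03,0,0,0,0.005,0,0,0,0,0,0,0.005,0,0,0,0,0,0,0.005,0,0,0,0,0,0]'
python3 - <<'E'
from h import *
for i in range(3):
    s=get_state();print(np.round(s["ee_pos"],4),np.round(s["wrist_force"],1),np.round(s["torque"],2));get_image("side")
E
```

```text
time_s: 28.05
ee_pos: [0.501, 0.1375, 0.0515]
tool_rot: [1.0, 0.02, 0.002, -0.0]
wrist_force: [-0.1, -0.1, 0.2]
grip_width: 0.015
[0.501  0.1375 0.0515] [-0.1 -0.1  0.2] [-0.01  0.04 -0.05]
[0.5011 0.1377 0.0517] [-0.6  0.  -0.6] [ 0.05 -0.01 -0.06]
[0.501  0.1378 0.0515] [-0.  -0.5 -0.4] [ 0.04  0.04 -0.02]
```

```bash
python3 -m jog '[0.005,-0.0008,0.0012,0.005,0,0,0,0.005,0,0,0.003,0,0,0,0.005,0,0,0,0,0,0,0.005,0,0,0,0,0,0]'; python3 -m jog '[0.005,0,0,0.004,0,0,0,0.005,0,0,0.004,0,0,0,0.005,0,0,0,0,0,0]' 60;python3 -m jog '[0.005,0,0,0.004,0,0,0,0.005,0,0,0,0,0,0,0.005,0,0,0,0,0,0]'
```

```text
time_s: 28.6
ee_pos: [0.4987, 0.1365, 0.041]
tool_rot: [1.0, 0.02, -0.0, -0.0]
wrist_force: [-0.4, 0.4, -0.8]
grip_width: 0.0143
time_s: 28.9
ee_pos: [0.5002, 0.1368, 0.0359]
tool_rot: [1.0, 0.02, 0.002, -0.0]
wrist_force: [-2.9, -1.1, 10.0]
grip_width: 0.0149
time_s: 29.2
ee_pos: [0.5003, 0.1367, 0.0303]
tool_rot: [1.0, 0.02, 0.002, -0.0]
wrist_force: [4.8, -0.3, 0.5]
grip_width: 0.0149
```

```bash
python3 -m jog '[0.005,0,0,0.003,0,0,0,0.005,0,0,0,0,0,0,0.005,0,0,0,0,0,0]';python3 -m jog '[0.005,0,0,0.002,0,0,0,0.005,0,0,0,0,0,0,0.005,0,0,0,0,0,0]'
```

```text
time_s: 29.5
ee_pos: [0.4993, 0.1366, 0.0265]
tool_rot: [1.0, 0.02, 0.001, -0.0]
wrist_force: [3.4, 0.2, 4.5]
grip_width: 0.0148
time_s: 29.8
ee_pos: [0.4994, 0.1366, 0.0264]
tool_rot: [1.0, 0.02, 0.001, -0.0]
wrist_force: [-1.7, -1.1, 14.2]
grip_width: 0.0149
```

```bash
python3 -m jog '[0.005,0,0,-0.002,0,0,0,0.035,0,0,0,0,0,0,0.035,0,0,0,0,0,0,0.035,0,0,0,0,0,0,0.035,0,0,-0.03,0,0,0,0.035,0,0,-0.04,0,0,0,0.035,0,0,-0.04,0,0,0,0.035,0,0,0,0,0,0,0.035,0,0,0,0,0,0]'
python3 - <<'E'
from h import *
im,d,c,X=snap("wrist");cv2.imwrite("pics/wrist11.png",im[:,:,::-1])
marker(1); m=marker(2,"side")
p=pose()[0];print(p)
R=rot_cols(np.radians(-2.8));p1=np.array([.597,-.3557,.16]);plan(p1,R,.0878);print(best(p1,R)[0].round(2))
E
```

```text
time_s: 30.7
ee_pos: [0.4992, 0.1366, 0.1368]
tool_rot: [1.0, 0.02, 0.001, -0.0]
wrist_force: [-0.5, 0.1, -1.0]
grip_width: 0.0347
marker 1 wrist 0.59 3974 c [0.4993 0.1374] size [0.0179 0.1499] yaw 2.9 z [0.0357 0.0408 0.0426]
marker 2 side 0.73 437 c [ 0.599  -0.3598] size [0.0202 0.149 ] yaw -2.6 z [0.0089 0.0155 0.0192]
marker 2 side 0.39 225 c [0.3709 0.3113] size [0.0702 0.0705] yaw -58.1 z [0.0106 0.0184 0.0218]
[0.49802494 0.13633511 0.13425746]
n 12 dist 0.503
0.0878,0.0066,0.0413,-0.0021,0,0.01,0.43,
0.0878,0.0069,0.0413,-0.0021,0,0.01,0.43,
0.0878,0.0072,0.0412,-0.0021,0,0.01,0.43,
0.0878,0.0075,0.0411,-0.0021,0,0.01,0.43,
0.0878,0.0078,0.0411,-0.0021,0,0.01,0.43,
0.0878,0.0081,0.041,-0.0021,0,0.01,0.43,
0.0878,0.0084,0.041,-0.0021,0,0.01,0.43,
0.0878,0.0087,0.0409,-0.0021,0,0.01,0.43,
0.0878,0.009,0.0408,-0.0021,0,0.01,0.43,
0.0878,0.0093,0.0408,-0.0021,0,0.01,0.43,
0.0878,0.0096,0.0407,-0.0021,0,0.01,0.43,
0.0878,0.0099,0.0406,-0.0021,0,0.01,0.43,
[-0.59  0.35  1.05  0.    1.75  1.03]
```

View pics/wrist11.png

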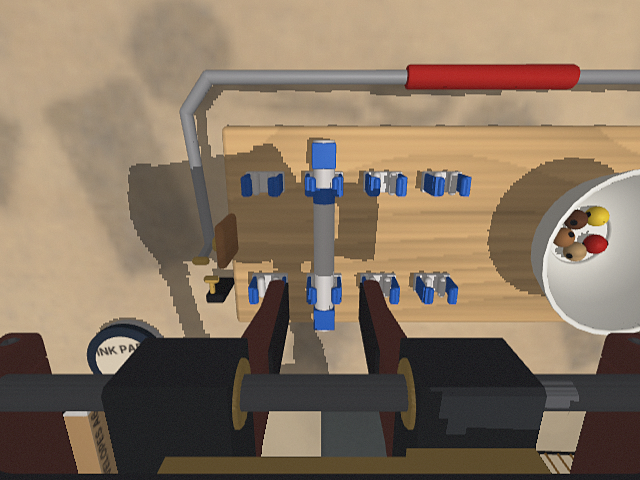

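The blue marker is seated at (323,235): its fingers wrap the barrel and its top is at 42 mm, as it should be. Now for the red one.

```bash
python3 -m jog '[0.0878,0.0066,0.0413,-0.0021,0,0,0.43,0.0878,0.0069,0.0413,-0.0021,0,0,0.43,0.0878,0.0072,0.0412,-0.0021,0,0,0.43,0.0878,0.0075,0.0411,-0.0021,0,0,0.43,0.0878,0.0078,0.0411,-0.0021,0,0,0.43,0.0878,0.0081,0.041,-0.0021,0,0,0.43,0.0878,0.0084,0.041,-0.0021,0,0,0.43,0.0878,0.0087,0.0409,-0.0021,0,0,0.43,0.0878,0.009,0.0408,-0.0021,0,0,0.43,0.0878,0.0093,0.0408,-0.0021,0,0,0.43,0.0878,0.0096,0.0407,-0.0021,0,0,0.43,0.0878,0.0099,0.0406,-0.0021,0,0,0.43]'
python3 -m jog '[0.0878,0,0,0,0,0,0,0.0878,0,0,0,0,0,0,0.0878,0,0,0,0,0,0,0.0878,0,0,0,0,0,0]'
python3 - <<'E'
from h import *
m=marker(2)[0];p=np.r_[m[0],.010];R=rot_cols(np.radians(m[1]))
print(pose()[0]);plan(p,R,.05,n=4)
E
```

```text
time_s: 32.15
ee_pos: [0.5972, -0.3571, 0.1599]
tool_rot: [1.0, -0.025, -0.001, -0.001]
wrist_force: [0.6, -0.4, 0.6]
grip_width: 0.0878
time_s: 32.55
ee_pos: [0.5976, -0.3541, 0.1618]
tool_rot: [1.0, -0.024, 0.0, -0.0]
wrist_force: [-0.1, 0.0, 0.8]
grip_width: 0.0878
marker 2 wrist 0.84 2969 c [ 0.5995 -0.3564] size [0.0167 0.1498] yaw -2.6 z [0.0103 0.0152 0.0171]
marker 2 wrist 0.64 8318 c [ 0.5526 -0.0978] size [0.1115 0.1173] yaw -3.3 z [0.0101 0.0119 0.0564]
[ 0.5976863  -0.35426457  0.16209746]
n 4 dist 0.152
0.05,0.0004,0.0005,0.038,0,-0.01,-0.03,
0.05,0.0005,0.0005,0.038,0,-0.01,-0.03,
0.05,0.0005,0.0005,0.038,0,-0.01,-0.03,
0.05,0.0005,0.0005,0.038,0,-0.01,-0.03,
```

```bash
python3 -m jog '[0.05,0.0004,0.0005,0.038,0,0,0,0.05,0.0005,0.0005,0.038,0,0,0,0.05,0.0005,0.0005,0.038,0,0,0,0.05,0.0005,0.0005,0.036,0,0,0,0.05,0,0,0,0,0,0,0.05,0,0,0,0,0,0,0.05,0,0,0,0,0,0,0.05,0,0,0,0,0,0]'
python3 - <<'E'
from h import *
for i in range(3):
    s=get_state();print(np.round(s["ee_pos"],4));get_image("side")
E
```

```text
time_s: 33.45
ee_pos: [0.6008, -0.3585, 0.0151]
tool_rot: [1.0, -0.025, 0.002, 0.001]
wrist_force: [-0.5, 0.5, 0.7]
grip_width: 0.0505
[ 0.6008 -0.3585  0.0151]
[ 0.6006 -0.3584  0.0146]
[ 0.6003 -0.3583  0.014 ]
```

```bash
python3 -m jog '[0.05,0,-0.0015,0.009,0,0,0,0.05,0,0,0,0,0,0,0.05,0,0,0,0,0,0,0.05,0,0,0,0,0,0,0.05,0,0,0,0,0,0]'
```

```text
time_s: 34.1
ee_pos: [0.5994, -0.3562, 0.0025]
tool_rot: [1.0, -0.025, 0.0, 0.0]
wrist_force: [0.3, 0.6, 1.0]
grip_width: 0.05
```

```bash
python3 -m jog '[0.005,0,0,0,0,0,0,0.005,0,0,0,0,0,0,0.005,0,0,0,0,0,0,0.005,0,0,0,0,0,0,0.005,0,0,0,0,0,0,0.005,0,0,0,0,0,0,0.005,0,0,-0.035,0,0,0,0.005,0,0,-0.035,0,0,0,0.005,0,0,-0.035,0,0,0,0.005,0,0,-0.035,0,0,0,0.005,0,0,0,0,0,0]' 45
python3 - <<'E'
from h import *
p,R=pose();print(p,get_state()["grip_width"])
p2=np.array([.5030,.0457,.145]);R2=rot_cols(np.radians(2.34));plan(p2,R2,.005,n=10);print(best(p2,R2)[0].round(2))
E
```

```text
time_s: 35.2
ee_pos: [0.6013, -0.3575, 0.1501]
tool_rot: [1.0, -0.025, 0.005, 0.003]
wrist_force: [0.1, -0.7, 1.5]
grip_width: 0.015
[ 0.6013451  -0.35749417  0.15011071] 0.01501194606015833
n 10 dist 0.415
0.005,-0.0118,-0.0398,0.0002,0.03,-0.05,-0.52,
0.005,-0.0115,-0.0399,0.0002,0.03,-0.05,-0.52,
0.005,-0.0111,-0.04,0.0002,0.03,-0.05,-0.52,
0.005,-0.0107,-0.0401,0.0003,0.03,-0.05,-0.52,
0.005,-0.0104,-0.0402,0.0003,0.03,-0.05,-0.52,
0.005,-0.01,-0.0403,0.0003,0.03,-0.05,-0.52,
0.005,-0.0097,-0.0404,0.0004,0.03,-0.05,-0.52,
0.005,-0.0093,-0.0405,0.0004,0.03,-0.05,-0.52,
0.005,-0.0089,-0.0405,0.0004,0.03,-0.05,-0.52,
0.005,-0.0085,-0.0406,0.0005,0.03,-0.05,-0.52,
[ 0.02 -0.17  1.62  0.    1.69  1.55]
```

```bash
python3 -m jog '[0.005,-0.0118,-0.0398,0,0,0,-0.52,0.005,-0.0115,-0.0399,0,0,0,-0.52,0.005,-0.0111,-0.04,0,0,0,-0.52,0.005,-0.0107,-0.0401,0,0,0,-0.52,0.005,-0.0104,-0.0402,0,0,0,-0.52,0.005,-0.01,-0.0403,0,0,0,-0.52,0.005,-0.0097,-0.0404,0,0,0,-0.52,0.005,-0.0093,-0.0405,0,0,0,-0.52,0.005,-0.0089,-0.0405,0,0,0,-0.52,0.005,-0.0085,-0.0406,0,0,0,-0.52]'
python3 -m jog '[0.005,0,0,0,0,0,0,0.005,0,0,0,0,0,0,0.005,0,0,0,0,0,0,0.005,0,0,0,0,0,0,0.005,0,0,0,0,0,0,0.005,0,0,0,0,0,0]'
python3 - <<'E'
from clips import *
im=clips();cv2.imwrite("pics/wrist12.png",im[:,:,::-1])
im,d,c,X=snap("wrist");p,R=pose();print(p,R.as_matrix().round(3))
v=np.isfinite(X[...,2])&(X[...,2]>.14)&(X[...,2]<.175);v[:,:295]=0;v[:,355:]=0
L=(X[v]-p)@R.as_matrix()
for a in (.03,.04,.05,.06,.07):
    k=L[abs(L[:,0]-a)<.004]
    if len(k)>10: print(a,len(k),np.percentile(k[:,1],[3,50,97]).round(4),np.percentile(k[:,2],[3,97]).round(4))
E
```

```text
time_s: 36.2
ee_pos: [0.4999, 0.0487, 0.1412]
tool_rot: [1.0, 0.021, -0.0, -0.0]
wrist_force: [0.9, 0.4, -0.3]
grip_width: 0.0149
time_s: 36.8
ee_pos: [0.5011, 0.0464, 0.1423]
tool_rot: [1.0, 0.02, -0.0, -0.0]
wrist_force: [0.0, 0.6, -1.1]
grip_width: 0.0152
[200. 152.] 734 mean [0.5637 0.138  0.0405] ymin/max [0.1311 0.1472] x [0.5555 0.5717]
[127. 181.] 292 mean [0.5399 0.1943 0.0363] ymin/max [0.1906 0.1969] x [0.5336 0.5461]
[156. 182.] 425 mean [0.5406 0.1728 0.0359] ymin/max [0.1705 0.1779] x [0.5343 0.5468]
[205. 186.] 815 mean [0.5395 0.1358 0.0394] ymin/max [0.1249 0.1507] x [0.5299 0.5484]
[250. 182.] 202 mean [0.544  0.1026 0.0412] ymin/max [0.099  0.1065] x [0.5375 0.5503]
[278. 182.] 256 mean [0.5446 0.0823 0.0393] ymin/max [0.079 0.087] x [0.5383 0.5508]
[144. 286.] 253 mean [0.4551 0.191  0.036 ] ymin/max [0.1869 0.1936] x [0.448  0.4608]
[171. 287.] 342 mean [0.4554 0.1693 0.0359] ymin/max [0.167  0.1741] x [0.4487 0.4617]
[220. 303.] 774 mean [0.4436 0.1294 0.0391] ymin/max [0.1214 0.1417] x [0.4276 0.4634]
[256. 287.] 196 mean [0.4594 0.0994 0.0391] ymin/max [0.0954 0.1028] x [0.4518 0.4647]
[283. 287.] 229 mean [0.4596 0.0785 0.0381] ymin/max [0.0755 0.0833] x [0.4528 0.4657]
[199. 288.] 176 mean [0.4574 0.1449 0.0402] ymin/max [0.1413 0.1481] x [0.4499 0.4628]
[0.50105469 0.04669448 0.14233132] [[ 0.999  0.04   0.   ]
 [ 0.04  -0.999  0.   ]
 [ 0.    -0.    -1.   ]]
0.03 585 [-0.008  -0.0007  0.0069] [-0.0143 -0.0072]
0.04 645 [-0.0078 -0.0007  0.0068] [-0.0145 -0.0076]
0.05 660 [-0.0077 -0.0007  0.0067] [-0.0142 -0.0069]
0.06 805 [-0.0085 -0.0007  0.0072] [-0.0152 -0.0128]
0.07 848 [-0.0083 -0.0007  0.0074] [-0.0153 -0.012 ]
```

View pics/wrist12.png

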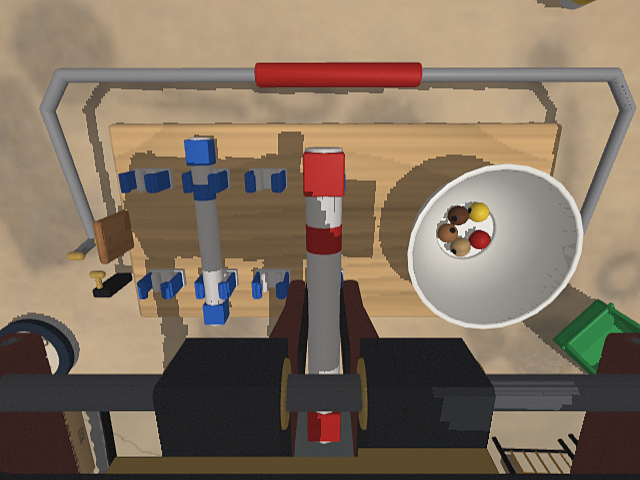

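```bash
python3 -m jog '[0.005,0.0015,0.0014,0.031,0,0,0,0.005,0,0,0.031,0,0,0,0.005,0,0,0.028,0,0,0,0.005,0,0,0,0,0,0,0.005,0,0,0,0,0,0,0.005,0,0,0,0,0,0,0.005,0,0,0,0,0,0]' 60
```

```text
time_s: 37.6
ee_pos: [0.5038, 0.0459, 0.0546]
tool_rot: [1.0, 0.021, 0.002, -0.0]
wrist_force: [0.1, -0.1, -0.1]
grip_width: 0.0148
```

```bash
python3 -m jog '[0.005,-0.001,0.0006,0.005,0,0,0,0.005,0,0,0.004,0,0,0,0.005,0,0,0,0,0,0,0.005,0,0,0,0,0,0]'; python3 -m jog '[0.005,0,0,0.004,0,0,0,0.005,0,0,0.004,0,0,0,0.005,0,0,0,0,0,0]' ;python3 -m jog '[0.005,0,0,0.004,0,0,0,0.005,0,0,0,0,0,0,0.005,0,0,0,0,0,0]'
```

```text
time_s: 38.0
ee_pos: [0.5013, 0.0452, 0.0431]
tool_rot: [1.0, 0.021, -0.0, -0.0]
wrist_force: [-0.2, -0.1, -0.2]
grip_width: 0.0147
time_s: 38.3
ee_pos: [0.5029, 0.0449, 0.0383]
tool_rot: [1.0, 0.02, 0.002, 0.0]
wrist_force: [-2.3, -1.8, 11.3]
grip_width: 0.0146
time_s: 38.6
ee_pos: [0.5035, 0.0449, 0.0335]
tool_rot: [1.0, 0.02, 0.003, 0.0]
wrist_force: [1.8, -1.7, 6.2]
grip_width: 0.0148
```

```bash
python3 -m jog '[0.005,0,0,0.004,0,0,0,0.005,0,0,0,0,0,0,0.005,0,0,0,0,0,0]';python3 -m jog '[0.005,0,0,0.003,0,0,0,0.005,0,0,0,0,0,0,0.005,0,0,0,0,0,0]'
```

```text
time_s: 38.9
ee_pos: [0.5022, 0.0448, 0.0279]
tool_rot: [1.0, 0.02, 0.001, 0.0]
wrist_force: [2.2, -2.2, 2.4]
grip_width: 0.0151
time_s: 39.2
ee_pos: [0.5023, 0.0449, 0.0276]
tool_rot: [1.0, 0.02, 0.001, 0.0]
wrist_force: [-4.9, -3.0, 17.5]
grip_width: 0.0148
```

```bash
python3 -m jog '[0.005,0,0,-0.003,0,0,0,0.035,0,0,0,0,0,0,0.035,0,0,0,0,0,0,0.035,0,0,0,0,0,0,0.035,0,0,-0.03,0,0,0,0.035,0,0,-0.04,0,0,0,0.035,-0.02,0,-0.04,0,0,0,0.035,-0.03,0,-0.04,0,0,0,0.035,-0.03,0,-0.04,0,0,0,0.035,-0.02,0,-0.04,0,0,0,0.035,0,0,0,0,0,0,0.035,0,0,0,0,0,0]'
python3 - <<'E'
from h import *
im,d,c,X=snap("wrist");cv2.imwrite("pics/wrist13.png",im[:,:,::-1])
marker(1);marker(2);print(pose()[0])
im,d,c,X=snap("side");cv2.imwrite("pics/side13.png",im[:,:,::-1])
E
```

```text
time_s: 40.4
ee_pos: [0.4018, 0.0413, 0.2581]
tool_rot: [1.0, 0.021, 0.001, -0.0]
wrist_force: [-0.1, -0.0, -0.0]
grip_width: 0.035
marker 1 wrist 0.78 2691 c [0.4999 0.1411] size [0.0252 0.1613] yaw 2.3 z [0.0334 0.0406 0.0427]
marker 1 wrist 0.63 241 c [ 0.5232 -0.0601] size [0.0157 0.019 ] yaw -58.0 z [0.0182 0.0295 0.0326]
marker 2 wrist 0.82 2421 c [0.4993 0.0458] size [0.019  0.1491] yaw 1.7 z [0.0365 0.0407 0.0427]
[0.4014459  0.04110794 0.25529938]
```

View pics/wrist13.png

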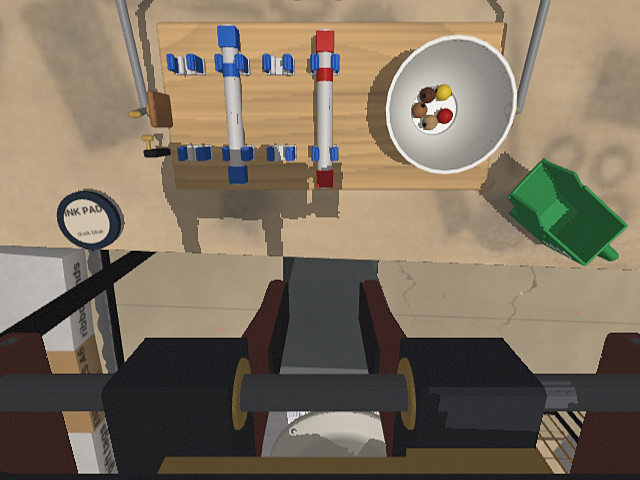

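View pics/side13.png

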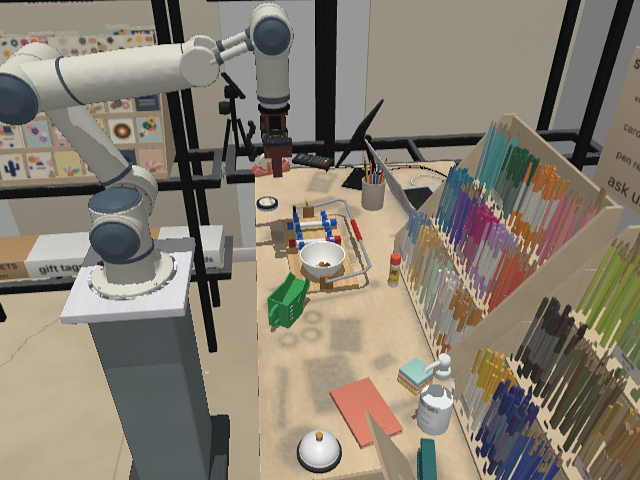

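Both markers are seated (tops at 42 mm) and no others lie on the counter. Before the handle, I'll check the clearance around its bar.

```bash
python3 - <<'E'
from h import *
for n in ("side","scene"):
    im,d,c,X=snap(n)
    V=X[np.isfinite(X).all(-1)]
    for y in np.arange(-.14,.2,.04):
        k=V[(abs(V[:,1]-y)<.02)&(V[:,0]>.63)&(V[:,0]<.95)]
        out=[]
        for z0,z1 in ((.02,.06),(.06,.1),(.1,.16),(.16,.25),(.25,.35)):
            q=k[(k[:,2]>z0)&(k[:,2]<z1)];out.append(round(float(np.percentile(q[:,0],2)),3) if len(q)>5 else None)
        print(n,round(y,2),out)
    hsv=cv2.cvtColor(im,cv2.COLOR_RGB2HSV);m=((hsv[...,0]<8)|(hsv[...,0]>172))&(hsv[...,1]>150)&(hsv[...,2]>90)
    m&=(X[...,0]>.58)&(X[...,0]<.65)&(X[...,1]>-.03)&(X[...,1]<.11)&(X[...,2]>.02)&(X[...,2]<.06)
    P=X[m];print("red",len(P),P.mean(0).round(4),np.percentile(P,[2,98],axis=0).round(4).tolist())
E
```

```text
side -0.14 [0.674, 0.675, 0.742, 0.752, 0.835]
side -0.1 [0.732, 0.69, 0.744, 0.757, 0.837]
side -0.06 [0.721, 0.735, 0.741, 0.825, 0.839]
side -0.02 [0.717, 0.719, 0.746, 0.793, 0.839]
side 0.02 [None, 0.719, 0.743, 0.788, 0.863]
side 0.06 [None, None, 0.749, 0.725, None]
side 0.1 [None, 0.775, 0.743, 0.72, None]
side 0.14 [None, 0.772, 0.739, 0.714, None]
side 0.18 [0.788, 0.765, 0.733, 0.71, None]<stdin>:13: RuntimeWarning: Mean of empty slice.
  ret = um.true_divide(
Traceback (most recent call last):
IndexError: index -1 is out of bounds for axis 0 with size 0
```

```bash
python3 - <<'E'
from h import *
R1=rot_cols(np.radians(92.34))*Ro.from_rotvec([np.radians(-12),0,0]);p1=np.array([.60,.04,.20])
print(R1.as_matrix().round(2));plan(p1,R1,.0878,n=12);print(best(p1,R1)[0].round(2),best(np.array([.62,.043,.03]),R1),best(np.array([.505,.043,.14]),R1))
E
```

```text
[[-0.04  0.98  0.21]
 [ 1.    0.04  0.01]
 [-0.    0.21 -0.98]]
n 12 dist 0.206
0.0878,0.0165,0.0008,0.0046,-0.8,0.79,-7.47,
0.0878,0.0162,0.0028,0.0049,-0.8,0.79,-7.47,
0.0878,0.0157,0.0049,0.0051,-0.8,0.79,-7.47,
0.0878,0.0148,0.0068,0.0054,-0.8,0.79,-7.47,
0.0878,0.0137,0.0086,0.0057,-0.8,0.79,-7.47,
0.0878,0.0124,0.0102,0.0061,-0.8,0.79,-7.47,
0.0878,0.0109,0.0116,0.0064,-0.8,0.79,-7.47,
0.0878,0.0092,0.0129,0.0067,-0.8,0.79,-7.47,
0.0878,0.0074,0.0138,0.007,-0.8,0.79,-7.47,
0.0878,0.0055,0.0146,0.0073,-0.8,0.79,-7.47,
0.0878,0.0034,0.0151,0.0075,-0.8,0.79,-7.47,
0.0878,0.0013,0.0153,0.0078,-0.8,0.79,-7.47,
[ 0.01 -0.11  1.48  0.01  1.56 -0.03] (array([ 0.01087043,  0.0080229 ,  1.67414931,  0.00656504,  1.25007871,
       -0.03138537]), np.float64(1.3050589308339116e-14), np.float64(3.694984761562459e-12)) (array([ 0.01375823, -0.36574363,  1.8064683 ,  0.00564785,  1.49150431,
       -0.0269383 ]), np.float64(4.761112836873094e-16), np.float64(7.476021522526027e-14))
```

```bash
python3 -m jog '[0.0878,0.0165,0.0008,0.0046,-0.8,0.79,-7.47,0.0878,0.0162,0.0028,0.0049,-0.8,0.79,-7.47,0.0878,0.0157,0.0049,0.0051,-0.8,0.79,-7.47,0.0878,0.0148,0.0068,0.0054,-0.8,0.79,-7.47,0.0878,0.0137,0.0086,0.0057,-0.8,0.79,-7.47,0.0878,0.0124,0.0102,0.0061,-0.8,0.79,-7.47,0.0878,0.0109,0.0116,0.0064,-0.8,0.79,-7.47,0.0878,0.0092,0.0129,0.0067,-0.8,0.79,-7.47,0.0878,0.0074,0.0138,0.007,-0.8,0.79,-7.47,0.0878,0.0055,0.0146,0.0073,-0.8,0.79,-7.47,0.0878,0.0034,0.0151,0.0075,-0.8,0.79,-7.47,0.0878,0.0013,0.0153,0.0078,-0.8,0.79,-7.47]'
python3 -m jog '[0.03,0,0,0,0,0,0,0.03,0,0,0,0,0,0,0.03,0,0,0,0,0,0,0.03,0,0,0,0,0,0]'
python3 - <<'E'
from h import *
im,d,c,X=snap("wrist");cv2.imwrite("pics/wrist14.png",im[:,:,::-1])
hsv=cv2.cvtColor(im,cv2.COLOR_RGB2HSV);m=((hsv[...,0]<8)|(hsv[...,0]>172))&(hsv[...,1]>150)&(hsv[...,2]>60)
m&=(X[...,0]>.59)&(X[...,0]<.66)&(X[...,2]>.025)&(X[...,2]<.07)
P=X[m];print("red",len(P),P.mean(0).round(4),np.percentile(P,[2,50,98],axis=0).round(4).tolist())
for y in np.arange(-.02,.12,.02):
    k=P[abs(P[:,1]-y)<.005]
    if len(k)>5: print(round(y,2),np.percentile(k,[2,98],axis=0)[:,[0,2]].round(4).tolist())
print(pose()[0])
E
```

```text
time_s: 41.95
ee_pos: [0.6007, 0.0398, 0.2008]
tool_rot: [0.687, 0.719, 0.076, 0.073]
wrist_force: [-1.1, -0.4, 0.1]
grip_width: 0.0879
time_s: 42.35
ee_pos: [0.5999, 0.0399, 0.2025]
tool_rot: [0.689, 0.717, 0.076, 0.074]
wrist_force: [0.2, 0.1, 0.2]
grip_width: 0.0593
red 800 [0.6131 0.0467 0.0683] [[0.6066, -0.003, 0.0646], [0.6108, 0.0485, 0.0686], [0.6219, 0.091, 0.07]]
0.0 [[0.6097, 0.0655], [0.6223, 0.07]]
0.02 [[0.6089, 0.0643], [0.6217, 0.07]]
0.04 [[0.6082, 0.0651], [0.6212, 0.0699]]
0.06 [[0.6072, 0.0639], [0.6207, 0.0699]]
0.08 [[0.6065, 0.0654], [0.6201, 0.07]]
[0.59996157 0.03993385 0.20256716]
```

View pics/wrist14.png

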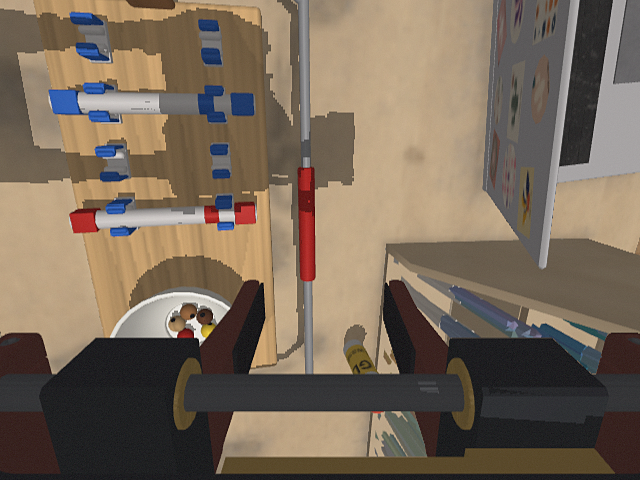

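```bash
python3 - <<'E'
from h import *
im,d,c,X=snap("wrist")
hsv=cv2.cvtColor(im,cv2.COLOR_RGB2HSV);m=((hsv[...,0]<8)|(hsv[...,0]>172))&(hsv[...,1]>150)&(hsv[...,2]>60)
m[:150]=0;m[300:]=0;m[:,:285]=0;m[:,335:]=0
P=X[m];P=P[np.isfinite(P).all(1)];print("red",len(P),P.mean(0).round(4),np.percentile(P,[2,50,98],axis=0).round(4).tolist())
for y in np.arange(-.02,.12,.02):
    k=P[abs(P[:,1]-y)<.006]
    if len(k)>5: print(round(y,2),len(k),np.percentile(k,[3,97],axis=0)[:,[0,2]].round(4).tolist())
print(pose()[0])
E
```

```text
red 1793 [0.614  0.0458 0.0697] [[0.6072, -0.0034, 0.0653], [0.6137, 0.0473, 0.0702], [0.6215, 0.0909, 0.0722]]
0.0 185 [[0.61, 0.0663], [0.6222, 0.072]]
0.02 204 [[0.6091, 0.0649], [0.6217, 0.0721]]
0.04 217 [[0.6083, 0.0661], [0.6212, 0.0721]]
0.06 232 [[0.6074, 0.0647], [0.6206, 0.0721]]
0.08 239 [[0.6067, 0.066], [0.6188, 0.072]]
[0.59998189 0.0398999  0.20253637]
```

```bash
cat >> h.py <<'E'
def bar(th,al=-12,back=0.,x0=.5026):
    yw=np.radians(2.34);ex=np.array([np.cos(yw),np.sin(yw),0])
    b=np.array([x0,.0385,.04])+.115*(np.cos(th)*ex+np.sin(th)*np.array([0,0,1]))
    R=rot_cols(np.radians(92.34))*Ro.from_rotvec([np.radians(al),0,0]);z=R.apply([0,0,1])
    return b+z*(.019-back),R
E
python3 - <<'E'
from h import *
a,R=bar(.22,back=.06);b,_=bar(.22);print(a,b)
plan(a,R,.03,n=3);plan(b,R,.03,n=3,p0=a,R0=R)
E
```

```text
[0.60621735 0.04273416 0.10520046] [0.61868165 0.04324349 0.0465116 ]
n 3 dist 0.098
0.03,0.0009,-0.0048,0.0322,0.07,0.02,-0,
0.03,0.0009,-0.0048,0.0322,0.07,0.02,-0,
0.03,0.0009,-0.0047,0.0322,0.07,0.02,-0,
n 3 dist 0.06
0.03,0,-0,0.02,0,0,0,
0.03,0,-0,0.02,0,0,0,
0.03,0,-0,0.02,0,0,0,
```

```bash
python3 -m jog '[0.03,0.0009,-0.0048,0.0322,0,0,0,0.03,0.0009,-0.0048,0.0322,0,0,0,0.03,0.0009,-0.0047,0.0322,0,0,0,0.03,0,0,0,0,0,0,0.03,0,0,0,0,0,0,0.03,0,0,0,0,0,0,0.03,0,0,0,0,0,0]'
python3 - <<'E'
from h import *
get_image("side");get_image("side");p=pose()[0];b,R=bar(.22);print(p);plan(b,R,.03,n=4)
im,d,c,X=snap("wrist");cv2.imwrite("pics/wrist15.png",im[:,:,::-1])
E
```

```text
time_s: 43.15
ee_pos: [0.6076, 0.0426, 0.1075]
tool_rot: [0.688, 0.717, 0.077, 0.075]
wrist_force: [-0.3, 0.8, 0.7]
grip_width: 0.0299
[0.60721494 0.04259238 0.10657706]
n 4 dist 0.061
0.03,0.0001,-0.0004,0.0153,0.08,0.02,0.01,
0.03,0.0001,-0.0004,0.0153,0.08,0.02,0.01,
0.03,0.0001,-0.0004,0.0153,0.08,0.02,0.01,
0.03,0.0001,-0.0003,0.0153,0.08,0.02,0.01,
```

View pics/wrist15.png

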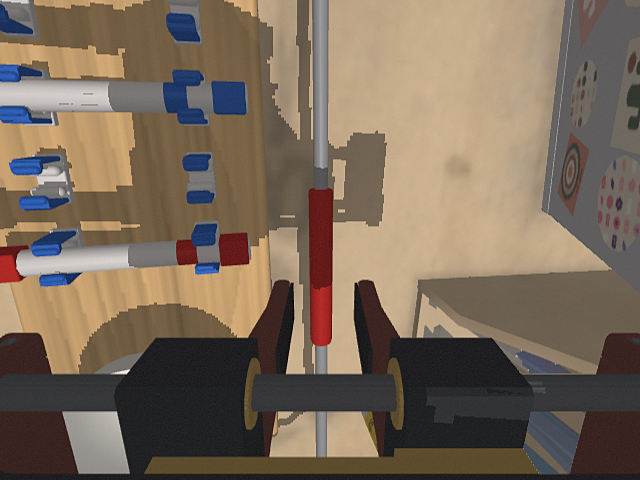

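The bar is centred between the fingers at (321,300). Descend and grip.

```bash
python3 -m jog '[0.03,0.0001,-0.0004,0.0153,0,0,0,0.03,0.0001,-0.0004,0.0153,0,0,0,0.03,0.0001,-0.0004,0.0153,0,0,0,0.03,0.0001,-0.0003,0.015,0,0,0,0.03,0,0,0,0,0,0,0.03,0,0,0,0,0,0,0.03,0,0,0,0,0,0]'
python3 -m jog '[0.005,0,0,0,0,0,0,0.005,0,0,0,0,0,0,0.005,0,0,0,0,0,0,0.005,0,0,0,0,0,0]' 25
python3 - <<'E'
from h import *
p,R0=pose();print(p,get_state()["grip_width"])
p0=p
dp=p-bar(.22)[0];print(dp.round(4))
for th in (.4,.6,.8,1.0,1.2):
    q,R=bar(th);q=q+dp;plan(q,R0,.005,n=2,p0=p0,R0=R0);p0=q
E
```

```text
time_s: 44.0
ee_pos: [0.6182, 0.0434, 0.0454]
tool_rot: [0.688, 0.717, 0.076, 0.074]
wrist_force: [0.1, 0.0, 1.5]
grip_width: 0.0301
time_s: 44.4
ee_pos: [0.6186, 0.0434, 0.0457]
tool_rot: [0.688, 0.717, 0.077, 0.075]
wrist_force: [3.2, -0.1, 2.0]
grip_width: 0.0133
[0.6186479  0.0433926  0.04572269] 0.013341971062990707
[-0.      0.0001 -0.0008]
n 2 dist 0.021
0.005,-0,-0.001,-0.0103,0,0,0,
0.005,-0,-0.001,-0.0103,0,0,0,
n 2 dist 0.023
0.005,-0,-0.0032,-0.011,0,0,0,
0.005,-0,-0.0032,-0.011,0,0,0,
n 2 dist 0.023
0.005,-0,-0.0054,-0.0102,0,0,0,
0.005,-0,-0.0054,-0.0102,0,0,0,
n 2 dist 0.023
0.005,-0,-0.0073,-0.0089,0,0,0,
0.005,-0,-0.0073,-0.0089,0,0,0,
n 2 dist 0.023
0.005,-0,-0.0089,-0.0073,0,0,0,
0.005,-0,-0.0089,-0.0073,0,0,0,
```

```bash
python3 -m jog '[0.005,0,-0.001,-0.0103,0,0,0,0.005,0,-0.001,-0.0103,0,0,0,0.005,0,-0.0032,-0.011,0,0,0,0.005,0,-0.0032,-0.011,0,0,0,0.005,0,0,0,0,0,0,0.005,0,0,0,0,0,0]'
python3 -m jog '[0.005,0,-0.0054,-0.0102,0,0,0,0.005,0,-0.0054,-0.0102,0,0,0,0.005,0,-0.0073,-0.0089,0,0,0,0.005,0,-0.0073,-0.0089,0,0,0,0.005,0,-0.0089,-0.0073,0,0,0,0.005,0,-0.0089,-0.0073,0,0,0,0.005,0,0,0,0,0,0,0.005,0,0,0,0,0,0,0.005,0,0,0,0,0,0]'
python3 - <<'E'
from h import *
p,R0=pose();s=get_state();print(p,s["grip_width"],np.round(s["wrist_force"],1),"exp",bar(1.2)[0])
p0=p
for th in (1.3,1.4,1.5,1.57,1.62):
    q,R=bar(th);plan(q,R0,.005,n=2 if th<1.55 else 1,p0=p0,R0=R0);p0=q
E
```

```text
time_s: 45.0
ee_pos: [0.602, 0.0427, 0.0861]
tool_rot: [0.688, 0.717, 0.078, 0.075]
wrist_force: [5.7, 0.8, 4.0]
grip_width: 0.0133
time_s: 45.9
ee_pos: [0.5509, 0.0406, 0.1321]
tool_rot: [0.688, 0.717, 0.08, 0.078]
wrist_force: [6.4, 0.1, 14.7]
grip_width: 0.0135
[0.55087086 0.04062279 0.13210418] 0.013478869361555105 [ 6.4  0.1 14.7] exp [0.54818342 0.04036269 0.12859969]
n 2 dist 0.014
0.005,-0.0001,-0.0066,-0.0016,0,0,0,
0.005,-0.0001,-0.0066,-0.0016,0,0,0,
n 2 dist 0.011
0.005,-0,-0.0052,-0.0025,0,0,0,
0.005,-0,-0.0052,-0.0025,0,0,0,
n 2 dist 0.011
0.005,-0,-0.0054,-0.0019,0,0,0,
0.005,-0,-0.0054,-0.0019,0,0,0,
n 1 dist 0.008
0.005,0,-0.0078,-0.0021,0,0,0,
n 1 dist 0.006
0.005,0,-0.0056,-0.0011,0,0,0,
```

```bash
python3 -m jog '[0.005,0,-0.0048,-0.0037,0,0,0,0.005,0,-0.0048,-0.0037,0,0,0,0.005,0,-0.0048,-0.0037,0,0,0,0.005,0,0,0,0,0,0,0.005,0,0,0,0,0,0]' 10; python3 -m jog '[0.005,0,-0.006,-0.0019,0,0,0,0.005,0,-0.006,-0.0019,0,0,0,0.005,0,-0.006,-0.0019,0,0,0,0.005,0,-0.006,-0.0019,0,0,0,0.005,0,0,0,0,0,0,0.005,0,0,0,0,0,0,0.005,0,0,0,0,0,0]'
```

```text
time_s: 46.4
ee_pos: [0.5328, 0.04, 0.1382]
tool_rot: [0.688, 0.717, 0.078, 0.076]
wrist_force: [1.9, 0.2, 11.5]
grip_width: 0.0136
time_s: 47.1
ee_pos: [0.507, 0.0389, 0.1401]
tool_rot: [0.688, 0.717, 0.078, 0.075]
wrist_force: [-1.6, 0.6, 11.5]
grip_width: 0.0135
```

```bash
python3 -m jog '[0.005,0,-0.003,0,0,0,0,0.005,0,-0.003,0,0,0,0,0.005,0,0,0,0,0,0,0.005,0,0,0,0,0,0]'
python3 - <<'E'
from h import *
im,d,c,X=snap("side");cv2.imwrite("pics/side16.png",im[200:360,200:480,::-1].repeat(2,0).repeat(2,1))
s=get_state();print(s["ee_pos"],np.round(s["wrist_force"],1))
E
```

```text
time_s: 47.5
ee_pos: [0.5052, 0.0388, 0.1401]
tool_rot: [0.688, 0.717, 0.081, 0.079]
wrist_force: [19.5, 0.9, 6.0]
grip_width: 0.014
[0.50521143 0.03885221 0.14010273] [18.9 -0.2  6.5]
```

View pics/side16.png

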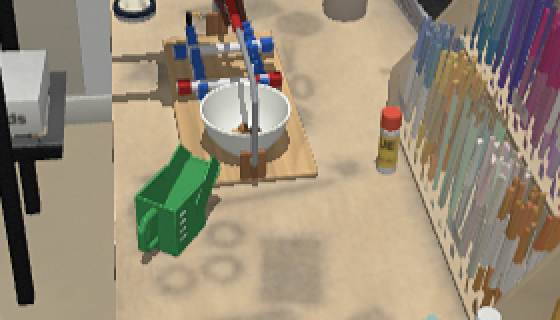

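```bash
python3 -m jog '[0.005,0,0.005,0,0,0,0,0.05,0,0,0,0,0,0,0.05,0,0,0,0,0,0,0.05,0,0,0,0,0,0,0.05,0,0,0,0,0,0,0.05,0,0.002,-0.01,0,0,0,0.05,0,0.004,-0.02,0,0,0,0.05,0,0.006,-0.03,0,0,0,0.05,0,0.006,-0.03,0,0,0,0.05,0,0.004,-0.03,0,0,0,0.05,0,0,-0.03,0,0,0,0.05,0,0,0,0,0,0]'
python3 - <<'E'
from h import *
for n in ("side","scene","wrist"):
    im,d,c,X=snap(n);cv2.imwrite(f"pics/{n}17.png",im[:,:,::-1])
    hsv=cv2.cvtColor(im,cv2.COLOR_RGB2HSV);m=((hsv[...,0]<8)|(hsv[...,0]>172))&(hsv[...,1]>150)&(hsv[...,2]>60)
    m&=(X[...,0]>.46)&(X[...,0]<.56)&(X[...,2]>.1)&(X[...,2]<.2)&(abs(X[...,1]-.04)<.07)
    P=X[m];print(n,len(P),np.percentile(P,[3,50,97],axis=0).round(4).tolist() if len(P)>5 else None)
print(get_state()["ee_pos"])
E
```

```text
time_s: 48.75
ee_pos: [0.4955, 0.0387, 0.2946]
tool_rot: [0.688, 0.717, 0.079, 0.077]
wrist_force: [-0.2, -0.0, 0.4]
grip_width: 0.0498
side 87 [[0.4979, -0.0117, 0.1569], [0.5036, 0.0301, 0.1615], [0.5103, 0.0789, 0.1641]]
scene 102 [[0.4957, -0.0112, 0.1547], [0.501, 0.0341, 0.1601], [0.5074, 0.0801, 0.1641]]
wrist 1810 [[0.4967, -0.0068, 0.1561], [0.503, 0.0426, 0.1602], [0.5105, 0.0858, 0.1621]]
[0.49466299 0.03862017 0.28766467]
```

View pics/wrist17.png

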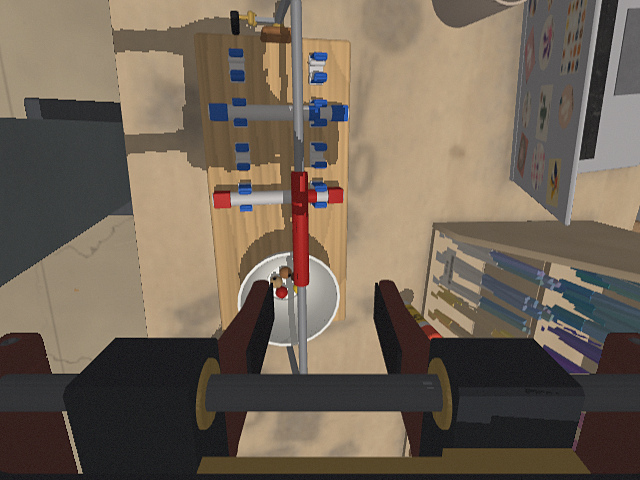

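View pics/side17.png

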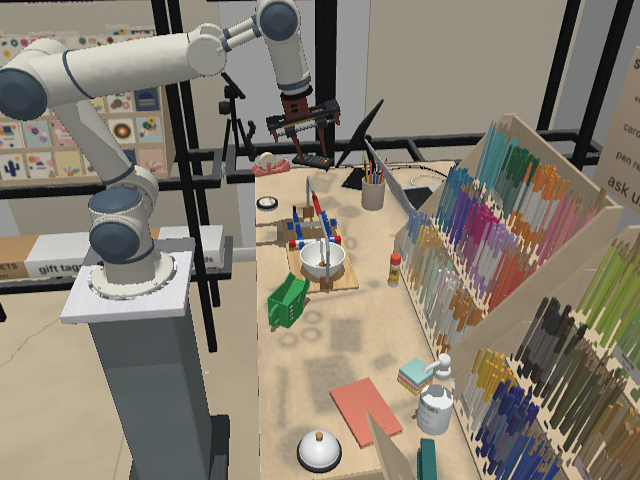

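The handle bar stands at x 0.503, z 0.155, which is upright over the hinge. One last check of the markers and beads, then I'll hand in.

```bash
python3 -m jog '[0.05,0,0,-0.02,0,0,0,0.05,0,0,0,0,0,0,0.05,0,0,0,0,0,0,0.05,0,0,0,0,0,0]'
python3 - <<'E'
from h import *
marker(1);marker(2)
im,d,c,X=snap("wrist");cv2.imwrite("pics/wrist18.png",im[200:400,180:400,::-1].repeat(3,0).repeat(3,1)[:600])
im,d,c,X=snap("side");r=trace("jug","side")[0];P=X[r["pixels"]];print("jug z",r["p"],np.nanpercentile(P[:,2],[1,50,99]).round(3))
E
```

```text
time_s: 49.3
ee_pos: [0.4904, 0.0385, 0.3062]
tool_rot: [0.689, 0.718, 0.075, 0.073]
wrist_force: [0.3, -0.8, -0.7]
grip_width: 0.0498
marker 1 wrist 0.81 1886 c [0.5031 0.1389] size [0.0194 0.158 ] yaw 2.1 z [0.0339 0.0406 0.0427]
marker 2 wrist 0.84 1500 c [0.5008 0.0436] size [0.0223 0.1608] yaw 2.3 z [0.0338 0.0406 0.0426]
jug z 0.93 [0.004 0.048 0.079]
```

View pics/wrist18.png

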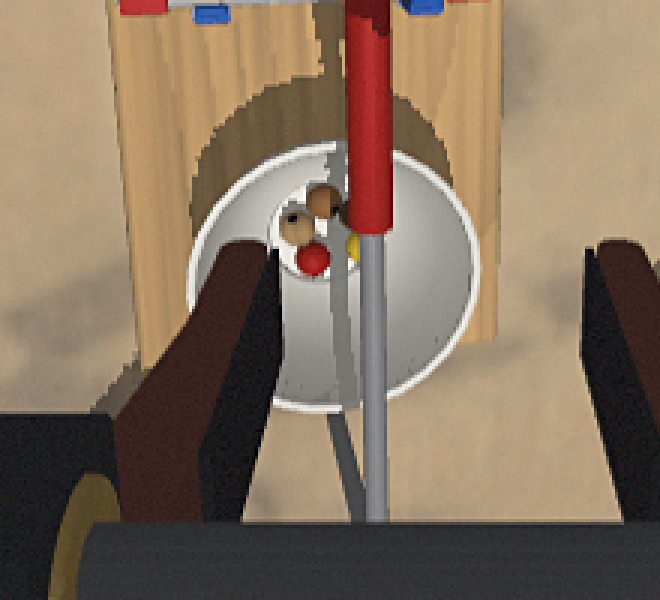

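The bowl shows the beads (two partly behind the bar) and both markers still measure as seated.

```bash
python3 -c "
from station import *
print(sign_off())"
```

```text
the job is handed in; nothing more can be done
None
```

The caddy is packed and handed in at about 49 s of the 210 s allowed; sign-off gave no verdict.

- **Jug and beads:** I turned the jug to face the bowl and poured. Three beads bridged in the spout, and a short sideways shake freed them. The jug stands upright and empty on the counter, about 4 cm from where it started, spout towards the bowl. All five beads were seen in the bowl after the pour. In the last picture the bar partly hides two of them.
- **Markers:** Only the blue and red markers were there. Each is pressed into its own clip until it bottomed out, and both barrel tops still measure about 42 mm up, as a seated marker should.
- **Handle:** I swung it up against its stop, which pushed back with about 19 N. After release the bar stayed over the hinge at 155 mm height, about 1.56 rad. The click itself I inferred from that; I had no joint reading.
- **Odd point:** During the swing the handle pushed back up to 15 N outward, because my arc was a few millimetres too tight. I eased the grip and path, and it went up.

The bystanders were not touched, and the arm was clear of everything at the end.

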